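# Flip a circuit board face-down into the rework nest

### The job

Lay the green circuit board, heat sink up, in the pocket of the teal flipper plate and press it down until it clicks in under the two orange catches. Swing the plate over by its red bar, under control and without letting it slam, until it lies right over the white nest with the board still held in it; then squeeze the red trigger on the back of the plate fully towards its fixed black grip and let it go, so that the board drops face-down flat into the nest. Leave the plate over the nest, and leave the amber board, the meter, the bottle and the reel where they are.

Things in the scene. Friction and masses are not known exactly. Their poses are not given: they have to be found in the camera images.
- board: Green circuit board, loose, 90 (x) x 110 (y) x 5 mm, 0.16 kg, face-up on the mat in one of three places: two left, one right of the fixture. Heat sink in the middle of its face: silver, finned, 60 (x) x 36 (y) mm, 5 to 31 mm above the underside, gripped across the 36 mm. Flat chips near both y ends. Origin: centre of the underside; z out of the heat-sink side.
- fixture: Flip fixture bolted down on the blue mat, whose top is 2 mm above the work surface. Origin: centre of its underside. x along the hinge, away from the robot; y from the white nest (-y) to the loading side (+y); z up; yaw varies. Slab 124 (x) x 320 (y) mm. With the plate at rest on either side all but board and grip is below 97 mm.
- hinge (a point): Middle of the hinge line of the teal flipper plate, 80 mm above the fixture's underside. Axes turn with the plate: x along the hinge, y from the hinge towards the red bar, z out of the pocket's open side.
- flip (a joint): Angle of the flipper plate about the hinge: 0 = on the loading side, pocket up (the start); 3.14 = turned over onto the nest side, pocket down; hard stops at both. Turns freely, no spring: the plate (0.35 kg, up to 3 N at the bar) falls to the side it leans to, so hold it all the way.
- pocket (a point): Centre of the pocket floor of the flipper plate, 85 mm from the hinge line, at flip = 0 72 mm above the fixture's underside; axes as point hinge. Pocket 94 (x) x 114 (y) mm, walls 6 mm high with chamfered rims: takes the board with its 90 mm along x, 110 mm along y, either way round.
- catch (a point): Tip of one of two orange catches at the middle of the pocket's x sides, 41.5 mm either side of the pocket's centre, 40 mm wide, 7 mm above the floor. They hook over the board's edges. Slippery slopes on top, to 19 mm above the floor: pressing the board down (10 to 20 N, until it rests on the floor) pushes them aside; they snap back over it, the trigger going back to 0.
- bar (a point): Middle of the red round bar of the flipper plate, 12 mm thick, 84 mm free length between its arms, parallel to the hinge, 195 mm from the hinge line and in its plane: at rest on either side 80 mm above the fixture's underside. 39 mm free between bar and plate. The bar may turn between the fingers as the plate swings.
- nest (a point): Centre of the plane of the nest's two white ledges, where the board's face comes to lie: 85 mm from the hinge line on the -y side, 64.5 mm above the fixture's underside; axes as the fixture's. Opening between the white corner guides 97 (x) x 117 (y) mm. Let go, the board drops about 18 mm, heat sink down between the ledges.
- squeeze (a point): Where to pinch grip and trigger from above once the plate is over the nest, along x: midway between their outer faces when fully squeezed. At (-112, 36, -56) mm in the axes of point hinge, so then 136 mm above the fixture's underside. The grip is a black post 24 (x) x 28 (y) mm fixed on the plate's back, end at z = -68 mm, its +x face 19 mm from this point.
- trigger (a joint): Red trigger bar on the grip's -x side, 24 mm wide, along the grip, hinged at its foot (z = -22 mm), end at z = -68 mm; outer face 32 mm from point squeeze at rest, about 20 mm when squeezed. 0 = released, 0.36 = fully squeezed towards the grip (stop); sprung, about 8 N. Both catches draw back with it, letting the board go by about 0.25, and spring shut when it is let go.
- amber_board: Amber circuit board, loose, 75 x 105 x 5 mm with black chips to 11 mm, no heat sink; to be left alone. Origin: centre of the underside.
- meter: Grey hand multimeter, loose, 75 (x) x 140 (y) x 36 mm, lying on its back; to be left alone. Origin: centre of the underside.
- bottle: White plastic bottle with a blue cap, loose, standing, 56 mm across, 150 mm high, on the robot's side of the loading side; to be left standing. Origin: centre of the underside.
- reel: Blue solder reel, loose, standing on its flange, 72 mm across, 60 mm high, beyond the fixture; to be left alone. Origin: centre of the underside.
Not all that is in view belongs to the job. Leave any purple or yellow look-alike of the board alone.

How it is judged:
By the outcome, as a careful person would: the job done as asked, in the order asked, and still so for the second after the job is handed in, with the robot touching nothing.
It also fails if it takes over 72 s, if anything falls off the work surface, if the arm or the gripper's body presses on something with over 40 N, if the wrist force passes 120 N, or if a joint passes its speed limit or range.

### The arm

A 6-joint arm with a two-finger parallel gripper is mounted at the origin on the work surface. World frame = base frame: x ahead of the robot, y to its left, z up, the work surface at z = 0. Lengths are in m, angles in degrees, forces in N, time in s.
With the tool pointing down it reaches from about 0.3 to 0.75 m from the base axis. Payload 8.5 kg.
Tool frame: the origin (TCP) lies at the very end of the fingers, on their centre line; the grasp point (between the pads) lies 19 mm behind it; z points along the fingers, x is the direction in which the jaws open and shut, and the axes are right-handed (so a half turn about z gives the same grasp; the last joint's range is limited). The gripper opens to 88 mm and grips with 3 to 60 N. Pads are 18 mm wide; open, the fingers measure 123 mm over their backs; the gripper's body (75 mm by 187 mm) begins 45 mm behind the grasp point.
Start: joints at [-12.336, 21.807, 74.336, -0, 83.858, -12.336], TCP at [0.55, 0, 0.239] pointing down, gripper open.
Joint ranges: [-178.18, 178.18], [-50.72, 133.34], [12.68, 142.11], [-81.47, 261.47], [9.98, 163.14], [-165.26, 165.26]. Speed limits (degrees/s): [136.94, 136.94, 180, 180, 180, 180].

### API

Orientations are given as [roll, pitch, yaw] about the fixed x, y, z axes, in that order (R = Rz(yaw) Ry(pitch) Rx(roll)).
In Python, from station import manip gives the robot as it stands.
- The arm moves only by the tool jog_arm, never from a script. Its argument "series" is a list of rows, each an object with "travel": the shift along the tool's x, y, z in m, a list of three; "twist": the turn about the tool's z in degrees; "gripper": the finger opening in m, from 0 to 0.0881. A call has 1 to 20 rows; each row shifts and turns the commanded pose from where the row before left it, along the tool's axes as they then stand; what a row does not reach is not made up. A row lasts 1/10 s, in which the tool goes at most 50 mm and 8.59 degrees, less where a joint would pass 70% of its speed; a pose out of reach is approached as far as the arm can. A call is refused whole if a number of a shift passes 0.05 or a number of a turn 8.59, either way. A call with a gripper value outside its range is refused whole. The fingers move at their own pace and stop on an object; "newtons" is the grip in N (left out, the last holds). Time passes only in rows, so rows that do not move let the fingers close. It gives the time, the measured TCP pose, the force and the opening at its end, in the units of the state.
- manip.sense(): the state, without advancing time (a new reading comes with each control period).
- manip.get_image(name): name is "scene" or "side" or "wrist"; returns the picture (400x640x3 uint8, red, green, blue); there is no depth.
- manip.camera_params(name): a dict with "fx", "fy", "cx", "cy" (pixels), "dist" ([k1, k2, p1, p2, k3] as OpenCV has them; the pictures are not rectified), "pose" (4x4, takes a point from camera to world coordinates). Camera axes: x right, y down, z forward; pixel columns grow to the right and rows downward; lengths in m; the calibration is good to about 2 mm. A picture is of the moment at which its call begins: read the wrist's pose just before it. camera_params takes no time and is no camera call; for the wrist camera it gives the pose at the moment of the call.
- manip.hand_in(): hands the job in, once; it reports no verdict.
The state is a dict: "time": time; "qpos": joint angles; "joint_vel": joint speeds; "tau": joint torques, N m; "tcp_pos": TCP position; "ee_rot": TCP orientation; "contact_force": force on the tool from outside, world axes, zero at the start; "ft_torque": the same for the moment, N m; "width": opening from 0.0 (shut) to 1.0 (fully open).
Only numpy, scipy, OpenCV 4.12 (cv2) and the standard library are available. Lean on these libraries where they do the work, as an engineer would, in place of code of your own. Each camera call takes 0.05 s, during which the arm holds its last target.

## Working session

There is one attempt and no reset: what is moved stays moved. The work goes in short steps, Python scripts to look and compute and a tool call to move; the robot and the scene stay as the last step left them, time stands still between calls to the robot, and variables do not carry over. Pictures are saved under pics/ and viewed, and the job is handed in when it is done.

Besides the shell and the picture viewer there is one more tool, called after ">>>" as name(argument=value, ...), one argument or row to a line, values as JSON. jog_arm: Moves the arm, as the interface text tells. Its arguments: {"type":"object","properties":{"series":{"type":"array"},"newtons":{"type":"number"}},"required":["series"]}

```bash
ls -la; mkdir -p pics; python3 - <<'E'
from station import manip
import cv2
print(manip.sense())
for n in ["scene","side","wrist"]:
    im=manip.get_image(n); cv2.imwrite(f"pics/{n}0.png",im[:,:,::-1])
    p=manip.camera_params(n); print(n,p)
E
```

```text
total 12
drwxr-xr-x  3 agent agent 4096 Dec  7 14:23 .
drwxr-xr-x 23 root  root  4096 Dec  7 14:23 ..
drwxr-xr-x  2 agent agent 4096 Dec  7 14:23 pics
{'time': 0.0, 'qpos': array([-1.23354602e+01,  2.18394887e+01,  7.43865358e+01, -1.46684664e-03,
        8.38578051e+01, -1.23336348e+01]), 'joint_vel': array([-0.01557996,  0.0666984 , -0.04576964, -0.02832633,  0.00842563,
        0.03721939]), 'tau': array([-6.18006070e-04, -4.37936819e+01, -2.24552107e+01,  7.13253510e-02,
        3.52583989e-02, -8.49877097e-05]), 'tcp_pos': array([5.49703238e-01, 5.91287407e-05, 2.38141354e-01]), 'ee_rot': array([-1.79983518e+02,  8.22062545e-02, -1.65552404e-03]), 'contact_force': array([ 0.31069728,  0.03098217, -0.24219274]), 'ft_torque': array([0.00354916, 0.0101201 , 0.00234109]), 'width': 0.9983562849283711}
scene {'fx': 488.0130283009099, 'fy': 488.0130283009099, 'cx': 322.71158489025134, 'cy': 205.1620244621783, 'dist': array([-0.04313841,  0.        ,  0.        ,  0.        ,  0.        ]), 'pose': array([[-0.24839633,  0.72710427, -0.64001457,  1.44862208],
       [ 0.96860361,  0.1934
[... 432 characters left out ...]
-0.45566595,  0.81230134, -1.02305183],
       [-0.00738458, -0.87071046, -0.49174054,  0.69147528],
       [ 0.        ,  0.        ,  0.        ,  1.        ]])}
wrist {'fx': 343.43854057117255, 'fy': 343.43854057117255, 'cx': 324.7884891811775, 'cy': 199.33790987554173, 'dist': array([0.02397963, 0.        , 0.        , 0.        , 0.        ]), 'pose': array([[ 9.99996703e-01,  1.34414940e-03, -2.18808789e-03,
         5.50126507e-01],
       [ 5.97323596e-04, -9.50450097e-01, -3.10876592e-01,
         8.12167367e-02],
       [-2.49753293e-03,  3.10874260e-01, -9.50447766e-01,
         3.84109154e-01],
       [ 0.00000000e+00,  0.00000000e+00,  0.00000000e+00,
         1.00000000e+00]])}
```

View pics/scene0.png

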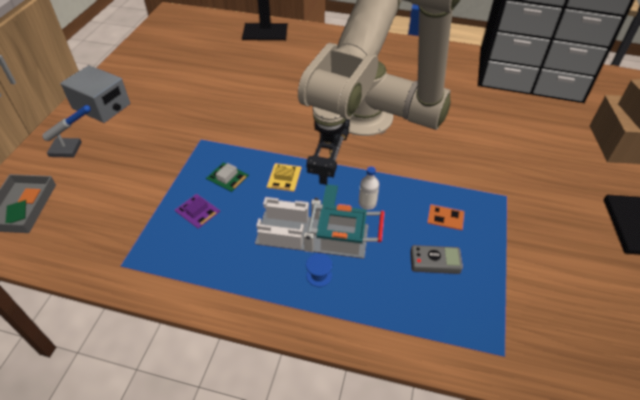

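View pics/side0.png

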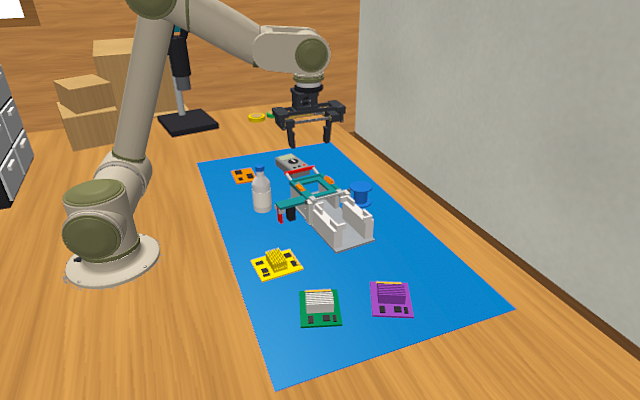

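View pics/wrist0.png

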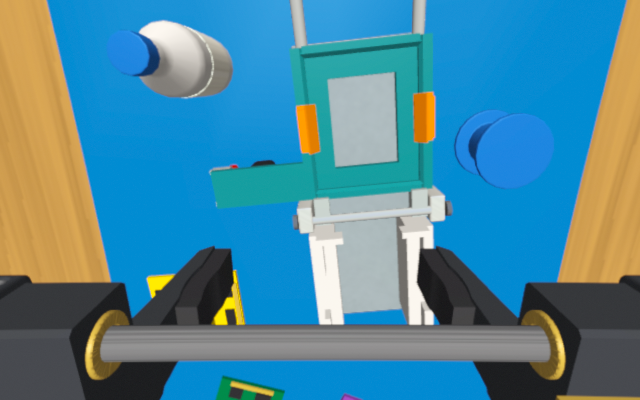

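```bash
cat > h.py <<'E'
import cv2, numpy as np
from station import manip
def rays(P,uv):
    K=np.array([[P['fx'],0,P['cx']],[0,P['fy'],P['cy']],[0,0,1]])
    n=cv2.undistortPoints(np.array(uv,float).reshape(-1,1,2),K,P['dist']).reshape(-1,2)
    d=np.c_[n,np.ones(len(n))]@P['pose'][:3,:3].T
    return P['pose'][:3,3],d
def onz(P,uv,z):
    o,d=rays(P,uv); return o+d*((z-o[2])/d[:,2])[:,None]
def proj(P,X):
    X=np.atleast_2d(X).astype(float); K=np.array([[P['fx'],0,P['cx']],[0,P['fy'],P['cy']],[0,0,1]])
    T=np.linalg.inv(P['pose']); r=cv2.Rodrigues(T[:3,:3])[0]
    return cv2.projectPoints(X,r,T[:3,3],K,P['dist'])[0].reshape(-1,2)
def tri(views):  # [(P,uv)]
    A=np.zeros((3,3));b=np.zeros(3)
    for P,uv in views:
        o,d=rays(P,[uv]); d=d[0]/np.linalg.norm(d[0]); M=np.eye(3)-np.outer(d,d); A+=M;b+=M@o
    return np.linalg.solve(A,b)
def grab(n,f=None):
    P=manip.camera_params(n); im=manip.get_image(n)[:,:,::-1].copy()
    if f: cv2.imwrite('pics/'+f,im)
    return P,im
def blobs(im,lo,hi,amin=20):
    m=cv2.inRange(cv2.cvtColor(im,cv2.COLOR_BGR2HSV),lo,hi)
    cs=cv2.findContours(m,cv2.RETR_EXTERNAL,cv2.CHAIN_APPROX_NONE)[0]
    return [c for c in sorted(cs,key=cv2.contourArea,reverse=True) if cv2.contourArea(c)>=amin]
def S():
    s=manip.sense(); print({k:np.round(s[k],4) for k in ('time','tcp_pos','ee_rot','contact_force','width')})
    return s
E
python3 - <<'E'
from h import *
for n in ["scene","side","wrist"]:
    im=cv2.imread(f"pics/{n}0.png")
    P=manip.camera_params(n)
    for nm,lo,hi in (("orange",(8,180,150),(18,255,255)),("green",(60,120,50),(80,255,180)),("teal",(82,100,50),(93,255,200)),("red",(0,180,120),(5,255,255))):
        for c in blobs(im,lo,hi,25)[:6]:
            r=cv2.minAreaRect(c); print(n,nm,np.round(r[0]),np.round(r[1]),round(r[2]),np.round(cv2.boxPoints(r)).astype(int).tolist())
im=cv2.imread("pics/wrist0.png")[0:240,180:580]; cv2.imwrite("pics/w0z.png",cv2.resize(im,None,fx=2,fy=2,interpolation=cv2.INTER_CUBIC))
im=cv2.imread("pics/side0.png")[230:350,230:430]; cv2.imwrite("pics/s0z.png",cv2.resize(im,None,fx=4,fy=4,interpolation=cv2.INTER_CUBIC))
E
```

```text
scene orange [446. 217.] [32. 15.] 11 [[429, 221], [432, 207], [463, 213], [460, 227]]
scene orange [ 30. 194.] [11. 14.] 30 [[21, 198], [28, 186], [38, 191], [31, 203]]
scene green [ 16. 212.] [19. 17.] 90 [[7, 202], [24, 202], [24, 221], [7, 221]]
scene green [225. 176.] [30. 21.] 27 [[207, 178], [217, 160], [243, 173], [234, 192]]
scene teal [342. 213.] [45. 52.] 8 [[317, 236], [324, 185], [368, 191], [361, 242]]
side orange [243. 175.] [13. 21.] 80 [[232, 171], [253, 167], [255, 180], [234, 184]]
side orange [329. 180.] [10.  4.] 45 [[324, 178], [327, 175], [334, 182], [331, 185]]
side orange [300. 187.] [8. 4.] 45 [[296, 185], [298, 183], [304, 189], [302, 191]]
side green [320. 308.] [36. 40.] 87 [[299, 291], [339, 289], [341, 325], [301, 327]]
side teal [305. 189.] [26. 65.] 73 [[270, 186], [332, 167], [340, 192], [278, 211]]
side red [299. 170.] [ 3. 29.] 78 [[285, 171], [313, 165], [314, 169], [286, 175]]
wrist orange [424. 117.] [48. 19.] 90 [[414, 93], [433, 93], [433, 141], [414, 141]]
wrist orange [308. 129.] [48. 18.] 83 [[296, 107], [314, 104], [320, 152], [302, 154]]
wrist green [250. 388.] [22. 66.] 90 [[217, 377], [283, 377], [283, 399], [217, 399]]
wrist teal [322. 120.] [157. 233.] 85 [[199, 53], [431, 32], [445, 188], [213, 209]]
```

View pics/w0z.png

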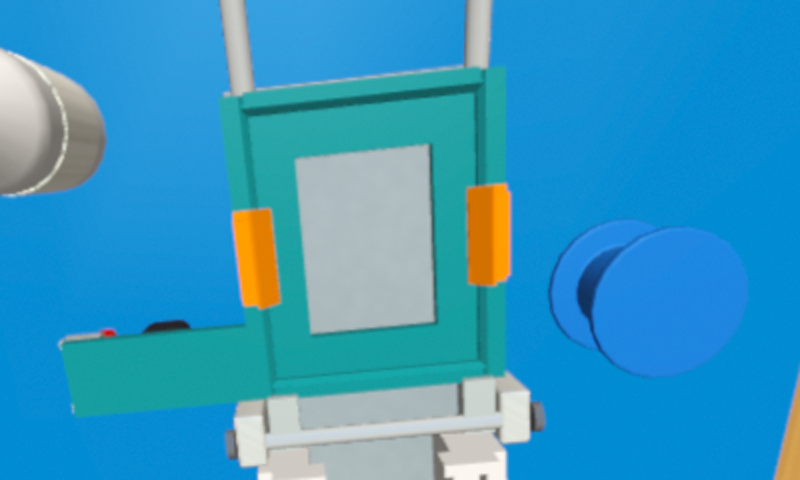

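View pics/s0z.png

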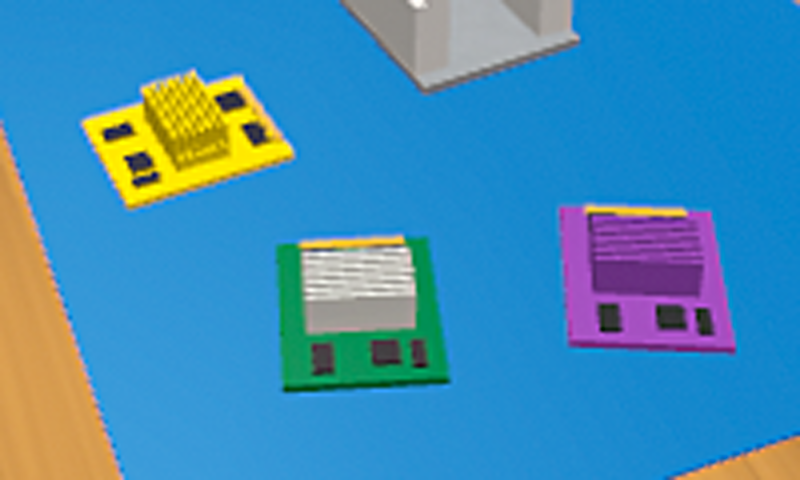

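```bash
python3 - <<'E'
from h import *
P=manip.camera_params("wrist")
z2=lambda L:[(180+a/2,b/2) for a,b in L]
def show(n,uv,z):
    X=onz(P,uv,z); c=X.mean(0); print(n,np.round(X[:,:2]*1000).tolist(),'c',np.round(c*1000,1))
    for i in range(len(X)):
        d=X[(i+1)%len(X)]-X[i]; print('  edge',round(np.linalg.norm(d)*1000,1),round(np.degrees(np.arctan2(d[1],d[0])),1))
show('window',z2([(296,158),(430,145),(436,323),(310,334)]),.074)
show('rim outer',z2([(222,97),(505,68),(505,375),(258,391)]),.080)
show('orange outer edge',z2([(233,212),(510,184),(511,282),(248,306)]),.093)
show('orange inner low',z2([(270,208),(468,187),(470,285),(280,304)]),.082)
show('hinge rod',z2([(265,440),(500,420)]),.082)
P=manip.camera_params("side")
s=lambda L:[(230+a/4,230+b/4) for a,b in L]
show('board',s([(278,243),(428,237),(450,380),(285,386)]),.006)
P2=manip.camera_params("scene")
P=P2;show('board scene',[(207,178),(217,162),(246,174),(234,190)],.006)
E
```

```text
window [[552.0, 87.0], [609.0, 93.0], [616.0, 16.0], [559.0, 11.0]] c [584.   51.8  74. ]
  edge 56.8 5.1
  edge 76.6 -84.2
  edge 57.8 -174.9
  edge 76.6 95.0
rim outer [[522.0, 110.0], [635.0, 121.0], [648.0, -7.0], [535.0, -15.0]] c [585.1  52.5  80. ]
  edge 113.9 5.2
  edge 128.2 -84.2
  edge 113.8 -176.0
  edge 125.7 95.9
orange outer edge [[526.0, 66.0], [638.0, 77.0], [643.0, 38.0], [532.0, 28.0]] c [584.7  52.2  93. ]
  edge 112.4 5.5
  edge 39.5 -83.5
  edge 111.4 -174.8
  edge 39.0 98.0
orange inner low [[541.0, 67.0], [624.0, 76.0], [628.0, 35.0], [545.0, 26.0]] c [584.7  51.1  82. ]
  edge 83.4 5.8
  edge 41.1 -84.0
  edge 83.6 -174.2
  edge 41.1 95.7
hinge rod [[538.0, -38.0], [648.0, -28.0]] c [592.7 -33.   82. ]
  edge 110.1 5.3
  edge 110.1 -174.7
board [[409.0, -301.0], [493.0, -329.0], [459.0, -435.0], [376.0, -406.0]] c [ 434.3 -367.8    6. ]
  edge 88.4 -18.5
  edge 111.3 -107.8
  edge 87.8 161.0
  edge 110.5 72.6
board scene [[459.0, -424.0], [380.0, -422.0], [409.0, -308.0], [486.0, -319.0]] c [ 433.5 -368.4    6. ]
  edge 78.7 178.2
  edge 118.0 76.0
  edge 78.7 -8.7
  edge 108.6 -104.7
```

```bash
cat >> h.py <<'E'
def plan(xyz,yaw,n,frm=None):
    s=manip.sense(); p=np.array(s['tcp_pos']); y0=s['ee_rot'][2]
    if frm is not None: p=np.array(frm[0]);y0=frm[1]
    d=(np.array(xyz)-p)/n; dy=((yaw-y0+180)%360-180)/n
    out=[]
    for i in range(n):
        a=np.radians(y0+dy*i); c,s_=np.cos(a),np.sin(a)
        out.append([d[0]*c+d[1]*s_, d[0]*s_-d[1]*c, -d[2]])
    print('twist/row',round(-dy,2)); 
    for r in out: print(np.round(r,4).tolist())
E
python3 - <<'E'
from h import *
P=manip.camera_params("wrist")
print('cap',onz(P,[(133,52)],.152), 'reel top',onz(P,[(510,150)],.062))
plan([.434,-.368,.16],72,12)
E
```

```text
cap [[0.4309957  0.10094257 0.152     ]] reel top [[0.72246807 0.02462342 0.062     ]]
twist/row -6.0
[-0.0097, 0.0307, 0.0065]
[-0.0128, 0.0295, 0.0065]
[-0.0158, 0.028, 0.0065]
[-0.0187, 0.0262, 0.0065]
[-0.0213, 0.0241, 0.0065]
[-0.0237, 0.0217, 0.0065]
[-0.0258, 0.0191, 0.0065]
[-0.0277, 0.0163, 0.0065]
[-0.0292, 0.0134, 0.0065]
[-0.0305, 0.0102, 0.0065]
[-0.0314, 0.007, 0.0065]
[-0.0319, 0.0037, 0.0065]
```

>>> jog_arm(
  series=[
    {"travel": [-0.0097,0.0307,0.0065],"twist": -6},
    {"travel": [-0.0128,0.0295,0.0065],"twist": -6},
    {"travel": [-0.0158,0.028,0.0065],"twist": -6},
    {"travel": [-0.0187,0.0262,0.0065],"twist": -6},
    {"travel": [-0.0213,0.0241,0.0065],"twist": -6},
    {"travel": [-0.0237,0.0217,0.0065],"twist": -6},
    {"travel": [-0.0258,0.0191,0.0065],"twist": -6},
    {"travel": [-0.0277,0.0163,0.0065],"twist": -6},
    {"travel": [-0.0292,0.0134,0.0065],"twist": -6},
    {"travel": [-0.0305,0.0102,0.0065],"twist": -6},
    {"travel": [-0.0314,0.007,0.0065],"twist": -6},
    {"travel": [-0.0319,0.0037,0.0065],"twist": -6},
    {"travel": [0,0,0],"twist": 0},
    {"travel": [0,0,0],"twist": 0},
    {"travel": [0,0,0],"twist": 0},
  ],
)

```text
validation failed for argument at $.se...
```

```bash
python3 - <<'E'
from h import *
S(); P,im=grab("wrist","w1.png")
print(P['pose'].round(4).tolist())
for c in blobs(im,(60,120,50),(80,255,180),100)[:3]:
    r=cv2.minAreaRect(c); print(np.round(cv2.boxPoints(r)).astype(int).tolist())
E
```

```text
{'time': np.float64(0.15), 'tcp_pos': array([0.5498, 0.    , 0.2383]), 'ee_rot': array([-1.799881e+02,  5.610000e-02,  1.500000e-03]), 'contact_force': array([ 0.8715,  0.1366, -0.2266]), 'width': np.float64(1.0)}
[[1.0, 0.0013, -0.0022, 0.5501], [0.0006, -0.9505, -0.3109, 0.0812], [-0.0025, 0.3109, -0.9504, 0.3841], [0.0, 0.0, 0.0, 1.0]]
[[217, 377], [282, 377], [282, 399], [217, 399]]
```

View pics/w1.png

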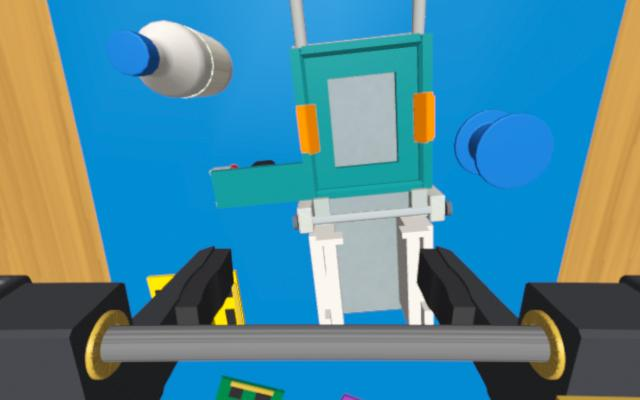

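The view is unchanged because the call was refused. I'll include the gripper value in every row.

>>> jog_arm(
  series=[
    {"travel": [-0.0097,0.0307,0.0065],"twist": -6,"gripper": 0.088},
    {"travel": [-0.0128,0.0295,0.0065],"twist": -6,"gripper": 0.088},
    {"travel": [-0.0158,0.028,0.0065],"twist": -6,"gripper": 0.088},
    {"travel": [-0.0187,0.0262,0.0065],"twist": -6,"gripper": 0.088},
    {"travel": [-0.0213,0.0241,0.0065],"twist": -6,"gripper": 0.088},
    {"travel": [-0.0237,0.0217,0.0065],"twist": -6,"gripper": 0.088},
    {"travel": [-0.0258,0.0191,0.0065],"twist": -6,"gripper": 0.088},
    {"travel": [-0.0277,0.0163,0.0065],"twist": -6,"gripper": 0.088},
    {"travel": [-0.0292,0.0134,0.0065],"twist": -6,"gripper": 0.088},
    {"travel": [-0.0305,0.0102,0.0065],"twist": -6,"gripper": 0.088},
    {"travel": [-0.0314,0.007,0.0065],"twist": -6,"gripper": 0.088},
    {"travel": [-0.0319,0.0037,0.0065],"twist": -6,"gripper": 0.088},
    {"travel": [0,0,0],"twist": 0,"gripper": 0.088},
    {"travel": [0,0,0],"twist": 0,"gripper": 0.088},
  ],
)

```text
time: 1.6
tcp_pos: [0.4339, -0.368, 0.1604]
ee_rot: [-180.0, -0.0, 71.9]
contact_force: [1.3, 0.0, -1.0]
width: 1.003
```

```bash
python3 - <<'E'
from h import *
S(); P,im=grab("wrist","w1.png")
print(P['pose'].round(4).tolist())
for c in blobs(im,(60,120,50),(80,255,180),100)[:3]:
    r=cv2.minAreaRect(c); print(np.round(cv2.boxPoints(r)).astype(int).tolist())
E
```

```text
{'time': np.float64(1.6), 'tcp_pos': array([ 0.4339, -0.368 ,  0.1604]), 'ee_rot': array([-1.79960e+02, -4.40000e-02,  7.18574e+01]), 'contact_force': array([ 1.2711,  0.0372, -1.0303]), 'width': np.float64(1.0031)}
[[0.3108, 0.904, 0.2937, 0.3573], [0.9505, -0.2956, -0.096, -0.3426], [0.0001, 0.309, -0.9511, 0.3063], [0.0, 0.0, 0.0, 1.0]]
[[262, 130], [387, 130], [387, 225], [262, 225]]
```

View pics/w1.png

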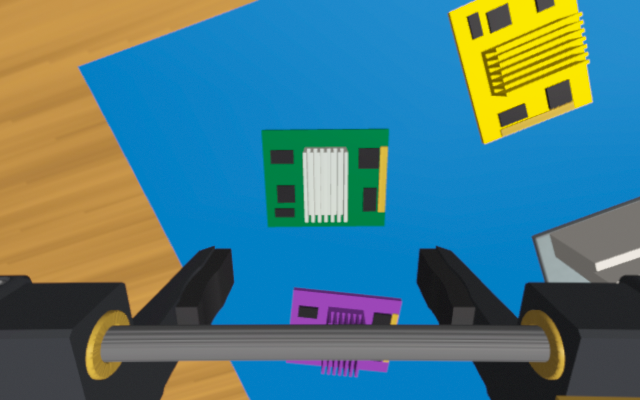

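```bash
python3 - <<'E'
from h import *
P=manip.camera_params("wrist"); im=cv2.imread("pics/w1.png")
m=cv2.inRange(im,(150,0,0),(255,255,60)) # blue mat
g=cv2.cvtColor(im,cv2.COLOR_BGR2HSV)
c=blobs(im,(55,100,40),(85,255,200),100)[0]
h=cv2.convexHull(c); q=cv2.approxPolyDP(h,6,True).reshape(-1,2); print(q.tolist())
X=onz(P,q,.007); print(X.round(4).tolist(), X.mean(0))
for i in range(len(X)):
    d=X[(i+1)%len(X)]-X[i]; print(round(np.linalg.norm(d)*1000,1),round(np.degrees(np.arctan2(d[1],d[0])),1))
w=cv2.inRange(g,(0,0,150),(180,60,255)); w[:, :250]=0; w[:,400:]=0; w[240:]=0; w[:120]=0
c=max(cv2.findContours(w,0,1)[0],key=cv2.contourArea); r=cv2.minAreaRect(c);b=cv2.boxPoints(r);print(r);
print(onz(P,b,.033).round(4).tolist(),onz(P,[r[0]],.033))
print(proj(P,[[.4339,-.368,.1604]]))
cv2.imwrite("pics/w1z.png",cv2.resize(im[110:240,230:420],None,fx=4,fy=4,interpolation=cv2.INTER_CUBIC))
E
```

```text
[[388, 130], [383, 225], [268, 225], [263, 130]]
[[0.4075, -0.3012, 0.007], [0.4913, -0.3281, 0.007], [0.4578, -0.4308, 0.007], [0.3742, -0.4034, 0.007]] [ 0.43268836 -0.365895    0.007     ]
88.0 -17.8
108.0 -108.0
88.0 161.8
107.4 72.0
((324.9999694824219, 184.49996948242188), (43.99999237060547, 72.99998474121094), -0.0)
[[0.4549, -0.3934, 0.033], [0.3958, -0.3728, 0.033], [0.4067, -0.3394, 0.033], [0.4666, -0.3576, 0.033]] [[ 0.42998591 -0.36549663  0.033     ]]
[[322.65964727 265.25767385]]
```

View pics/w1z.png

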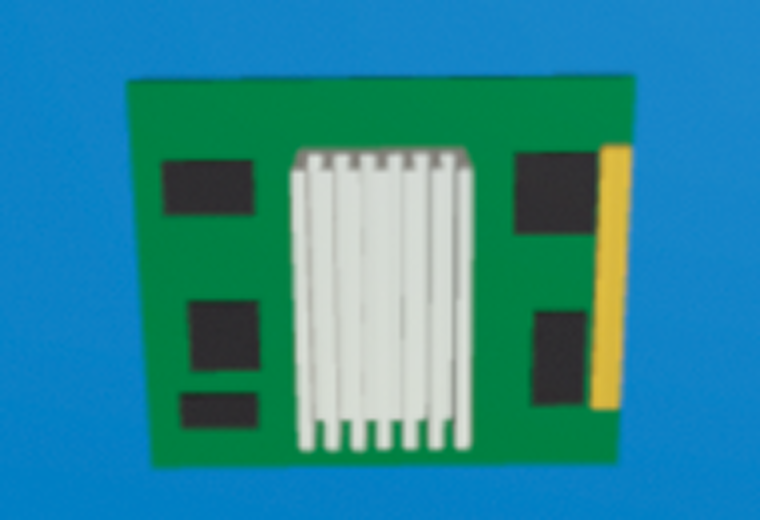

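```bash
python3 - <<'E'
from h import *
plan([.433,-.366,.014],72,1)
E
```

```text
twist/row -0.08
[0.0009, -0.0016, 0.1467]
```

>>> jog_arm(
  series=[
    {"travel": [0.001,-0.0015,0.02],"twist": 0,"gripper": 0.056},
    {"travel": [0,0,0.03],"twist": 0,"gripper": 0.056},
    {"travel": [0,0,0.03],"twist": 0,"gripper": 0.056},
    {"travel": [0,0,0.03],"twist": 0,"gripper": 0.056},
    {"travel": [0,0,0.02],"twist": 0,"gripper": 0.056},
    {"travel": [0,0,0.01],"twist": 0,"gripper": 0.056},
    {"travel": [0,0,0.006],"twist": 0,"gripper": 0.056},
    {"travel": [0,0,0],"twist": 0,"gripper": 0.056},
    {"travel": [0,0,0],"twist": 0,"gripper": 0.056},
  ],
  newtons=50,
)

```text
time: 2.55
tcp_pos: [0.4335, -0.3668, 0.0157]
ee_rot: [179.9, 0.1, 72.0]
contact_force: [-0.2, -0.8, -0.4]
width: 0.636
```

>>> jog_arm(
  series=[
    {"travel": [0,0,0.001],"twist": 0,"gripper": 0.056},
    {"travel": [0,0,0],"twist": 0,"gripper": 0.02},
    {"travel": [0,0,0],"twist": 0,"gripper": 0.02},
    {"travel": [0,0,0],"twist": 0,"gripper": 0.02},
    {"travel": [0,0,0],"twist": 0,"gripper": 0.02},
    {"travel": [0,0,0],"twist": 0,"gripper": 0.02},
  ],
  newtons=50,
)

```text
time: 3.15
tcp_pos: [0.4331, -0.3667, 0.014]
ee_rot: [180.0, 0.0, 72.0]
contact_force: [-0.2, 0.0, 3.2]
width: 0.407
```

```bash
python3 - <<'E'
from h import *
S(); P,im=grab("wrist","w2.png")
E
```

```text
{'time': np.float64(3.15), 'tcp_pos': array([ 0.4331, -0.3667,  0.014 ]), 'ee_rot': array([1.799874e+02, 1.400000e-02, 7.200080e+01]), 'contact_force': array([-0.2205,  0.0499,  3.23  ]), 'width': np.float64(0.4072)}
```

View pics/w2.png

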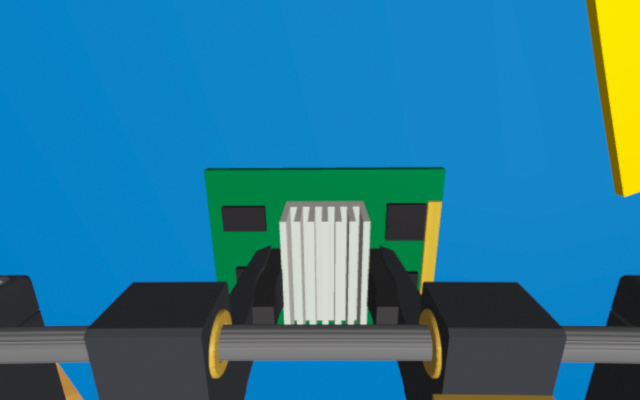

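The board is between the fingers: sink at about (325,260), robot-side board edge at row 168. I'll lift it, then measure its offset in the hand.

>>> jog_arm(
  series=[
    {"travel": [0,0,-0.005],"twist": 0,"gripper": 0.02},
    {"travel": [0,0,-0.02],"twist": 0,"gripper": 0.02},
    {"travel": [0,0,-0.04],"twist": 0,"gripper": 0.02},
    {"travel": [0,0,-0.045],"twist": 0,"gripper": 0.02},
    {"travel": [0,0,-0.045],"twist": 0,"gripper": 0.02},
    {"travel": [0,0,-0.02],"twist": 0,"gripper": 0.02},
    {"travel": [0,0,0],"twist": 0,"gripper": 0.02},
  ],
  newtons=50,
)

```text
time: 3.9
tcp_pos: [0.4336, -0.3673, 0.1916]
ee_rot: [179.7, 0.2, 72.0]
contact_force: [-0.3, 0.7, -2.4]
width: 0.403
```

```bash
python3 - <<'E'
from h import *
s=S(); P,im=grab("wrist","w3.png")
g=im[:,:,1].astype(int)-im[:,:,0]
for col in (220,240,260,380,400,420):
    c=im[150:215,col].astype(int); k=np.argmax((c[:,1]>c[:,0]+20)); print(col,150+k)
# edge points board top plane z: tcp-0.012+0.005-?  
zt=s['tcp_pos'][2]-.012+.005
for row in (168,169): 
    X=onz(P,[(215,row),(325,row),(435,row)],zt)
    R=cv2.Rodrigues(np.array([0,0,np.radians(s['ee_rot'][2])]))[0]
    print(row,((X-s['tcp_pos'])@R).round(4).tolist())
row=180
r=im[row].astype(int); gr=np.where((r[:,1]>r[:,0]+20)&(r[:,1]>90)&(r[:,2]<60))[0]; print(gr.min(),gr.max())
X=onz(P,[(gr.min(),row),(gr.max()+1,row)],zt); print(((X-s['tcp_pos'])@R).round(4).tolist())
plan([.583,.052,.18],95.4,14)
E
```

```text
{'time': np.float64(3.9), 'tcp_pos': array([ 0.4336, -0.3673,  0.1916]), 'ee_rot': array([179.7253,   0.1819,  72.0028]), 'contact_force': array([-0.3213,  0.6596, -2.3989]), 'width': np.float64(0.4031)}
220 169
240 169
260 169
380 169
400 169
420 168
168 [[-0.0495, 0.0459, -0.007], [0.0004, 0.0461, -0.007], [0.0501, 0.0461, -0.007]]
169 [[-0.0495, 0.0455, -0.007], [0.0004, 0.0456, -0.007], [0.0502, 0.0456, -0.007]]
205 443
[[-0.0546, 0.0403, -0.007], [0.0548, 0.0405, -0.007]]
twist/row -1.67
[0.0317, 0.0009, 0.0007]
[0.0317, 0.0019, 0.0007]
[0.0316, 0.0028, 0.0007]
[0.0315, 0.0037, 0.0007]
[0.0314, 0.0046, 0.0007]
[0.0313, 0.0055, 0.0007]
[0.0311, 0.0065, 0.0007]
[0.0309, 0.0074, 0.0007]
[0.0307, 0.0083, 0.0007]
[0.0304, 0.0092, 0.0007]
[0.0301, 0.01, 0.0007]
[0.0298, 0.0109, 0.0007]
[0.0295, 0.0118, 0.0007]
[0.0291, 0.0126, 0.0007]
```

View pics/w3.png

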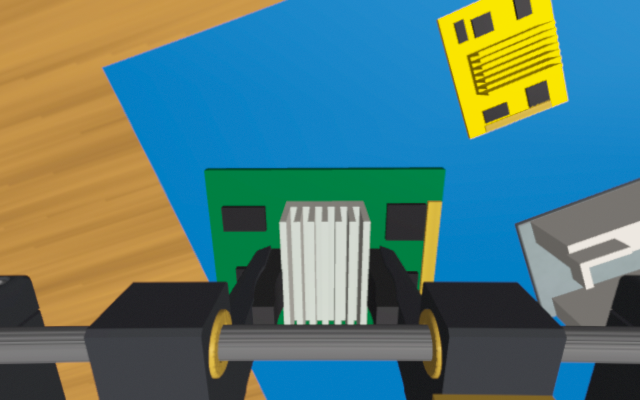

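>>> jog_arm(
  series=[
    {"travel": [0.02,0.001,0],"twist": -1.67,"gripper": 0.02},
    {"travel": [0.0317,0.0019,0],"twist": -1.67,"gripper": 0.02},
    {"travel": [0.0316,0.0028,0],"twist": -1.67,"gripper": 0.02},
    {"travel": [0.0315,0.0037,0],"twist": -1.67,"gripper": 0.02},
    {"travel": [0.0314,0.0046,0],"twist": -1.67,"gripper": 0.02},
    {"travel": [0.0313,0.0055,0],"twist": -1.67,"gripper": 0.02},
    {"travel": [0.0311,0.0065,0],"twist": -1.67,"gripper": 0.02},
    {"travel": [0.0309,0.0074,0],"twist": -1.67,"gripper": 0.02},
    {"travel": [0.0307,0.0083,0],"twist": -1.67,"gripper": 0.02},
    {"travel": [0.0304,0.0092,0],"twist": -1.67,"gripper": 0.02},
    {"travel": [0.0301,0.01,0],"twist": -1.67,"gripper": 0.02},
    {"travel": [0.0298,0.0109,0],"twist": -1.67,"gripper": 0.02},
    {"travel": [0.0295,0.0118,0.005],"twist": -1.67,"gripper": 0.02},
    {"travel": [0.0291,0.0126,0.005],"twist": -1.67,"gripper": 0.02},
    {"travel": [0.0117,0,0],"twist": 0,"gripper": 0.02},
    {"travel": [0,0,0],"twist": 0,"gripper": 0.02},
    {"travel": [0,0,0],"twist": 0,"gripper": 0.02},
  ],
  newtons=50,
)

```text
time: 5.65
tcp_pos: [0.5779, 0.0516, 0.178]
ee_rot: [-179.9, 0.0, 95.3]
contact_force: [0.8, 0.2, -1.4]
width: 0.403
```

```bash
python3 - <<'E'
from h import *
s=S(); P,im=grab("wrist","w4.png")
plan([.5854,.052,.12],95.4,1)
E
```

```text
{'time': np.float64(5.65), 'tcp_pos': array([0.5779, 0.0516, 0.178 ]), 'ee_rot': array([-1.799095e+02,  5.000000e-03,  9.534850e+01]), 'contact_force': array([ 0.8123,  0.1862, -1.4065]), 'width': np.float64(0.403)}
twist/row -0.09
[0.0001, 0.0074, 0.0583]
```

View pics/w4.png

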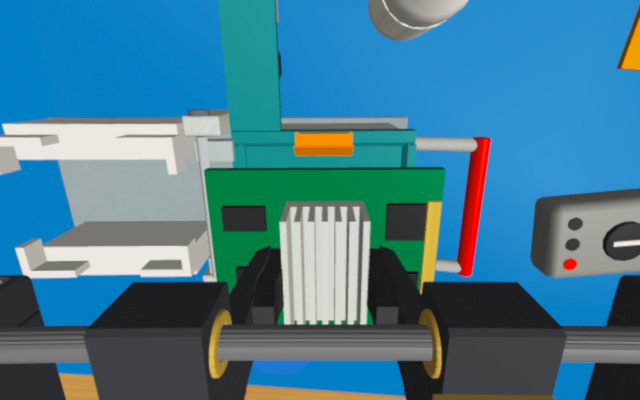

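```bash
python3 - <<'E'
from h import *
P=manip.camera_params("wrist"); im=cv2.imread("pics/w4.png")
c=blobs(im,(0,150,80),(6,255,255),100)[0]; r=cv2.minAreaRect(c); b=cv2.boxPoints(r); print(b.round(1).tolist())
X=onz(P,b,.082); print(X.round(4).tolist(), X.mean(0).round(4))
for o in blobs(im,(8,150,100),(20,255,255),100):
    if cv2.boundingRect(o)[0]<500: 
        q=cv2.approxPolyDP(o,3,True).reshape(-1,2);print(q.tolist()); print(onz(P,q,.093).round(4).tolist()); 
        print(onz(P,q,.082).round(4).tolist())
yaw=np.radians(5.4);pc=np.array([.5847,.052,0]);ex=np.array([np.cos(yaw),np.sin(yaw),0]);ey=np.array([-ex[1],ex[0],0])
print('expected bar', pc+110*ey/1000, 'outer catch', pc-.056*ex+.02*ey,pc-.056*ex-.02*ey,'inner',pc-.0415*ex+.02*ey,pc-.0415*ex-.02*ey)
cv2.imwrite("pics/w4z.png",cv2.resize(im[100:290,190:510],None,fx=2.5,fy=2.5,interpolation=cv2.INTER_CUBIC))
E
```

```text
[[454.1000061035156, 273.0], [473.6000061035156, 136.6999969482422], [489.29998779296875, 138.89999389648438], [469.79998779296875, 275.29998779296875]]
[[0.6277, 0.1592, 0.082], [0.5207, 0.1503, 0.082], [0.5213, 0.1614, 0.082], [0.6284, 0.1719, 0.082]] [0.5745 0.1607 0.082 ]
[[351, 133], [295, 133], [295, 152], [351, 154]]
[[0.5247, 0.0641, 0.093], [0.5282, 0.027, 0.093], [0.5408, 0.0278, 0.093], [0.5387, 0.0657, 0.093]]
[[0.526, 0.065, 0.082], [0.5296, 0.0262, 0.082], [0.5429, 0.027, 0.082], [0.5406, 0.0668, 0.082]]
[[244, 399], [406, 399], [248, 386]]
[[0.7592, -0.0015, 0.093], [0.7462, 0.1376, 0.093], [0.7448, 0.0015, 0.093]]
[[0.7717, -0.0037, 0.082], [0.758, 0.1421, 0.082], [0.7566, -0.0005, 0.082]]
[[59, 375], [66, 399], [97, 399], [92, 377]]
[[0.7455, -0.1541, 0.093], [0.7708, -0.1515, 0.093], [0.769, -0.1258, 0.093], [0.7456, -0.1277, 0.093]]
[[0.7572, -0.1635, 0.082], [0.7838, -0.1608, 0.082], [0.7819, -0.1339, 0.082], [0.7574, -0.1359, 0.082]]
expected bar [0.57434809 0.16151182 0.        ] outer catch [0.52706636 0.06664117 0.        ] [0.5308307 0.0268187 0.       ] inner [0.54150201 0.06800574 0.        ] [0.54526634 0.02818327 0.        ]
```

View pics/w4z.png

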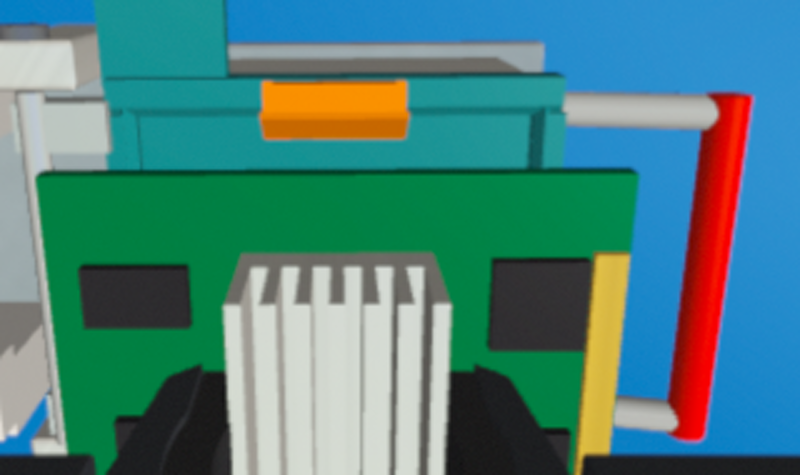

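>>> jog_arm(
  series=[
    {"travel": [0,0.004,0.02],"twist": 0,"gripper": 0.02},
    {"travel": [0,0.0027,0.03],"twist": 0,"gripper": 0.02},
    {"travel": [0,0,0.01],"twist": 0,"gripper": 0.02},
    {"travel": [0,0,0],"twist": 0,"gripper": 0.02},
    {"travel": [0,0,0],"twist": 0,"gripper": 0.02},
  ],
  newtons=50,
)

```text
time: 6.2
tcp_pos: [0.5855, 0.0523, 0.1198]
ee_rot: [179.9, 0.0, 95.3]
contact_force: [0.6, 0.3, -1.6]
width: 0.403
```

```bash
python3 - <<'E'
from h import *
s=S(); P,im=grab("wrist","w5.png"); P2,im2=grab("side","s5.png")
np.save("w5P.npy",P['pose'])
cv2.imwrite("pics/w5z.png",cv2.resize(im[100:290,190:510],None,fx=2.5,fy=2.5,interpolation=cv2.INTER_CUBIC))
cv2.imwrite("pics/s5z.png",cv2.resize(im2[120:240,230:430],None,fx=4,fy=4,interpolation=cv2.INTER_CUBIC))
E
```

```text
{'time': np.float64(6.2), 'tcp_pos': array([0.5855, 0.0523, 0.1198]), 'ee_rot': array([1.799236e+02, 1.930000e-02, 9.533660e+01]), 'contact_force': array([ 0.6035,  0.3058, -1.6372]), 'width': np.float64(0.4027)}
```

View pics/w5z.png

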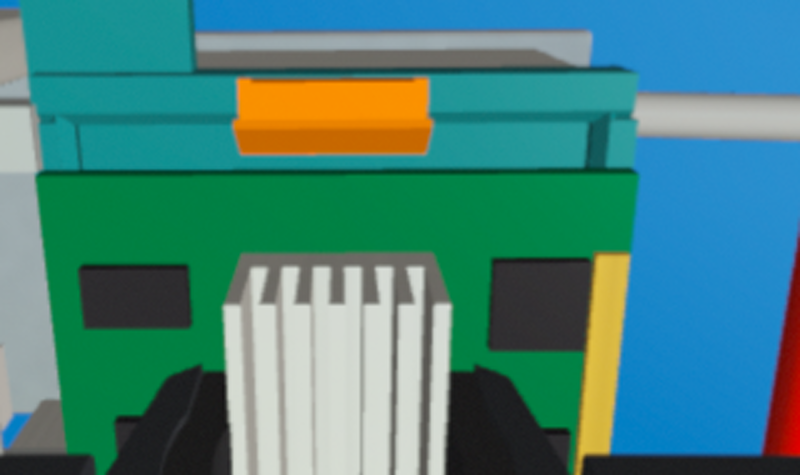

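View pics/s5z.png

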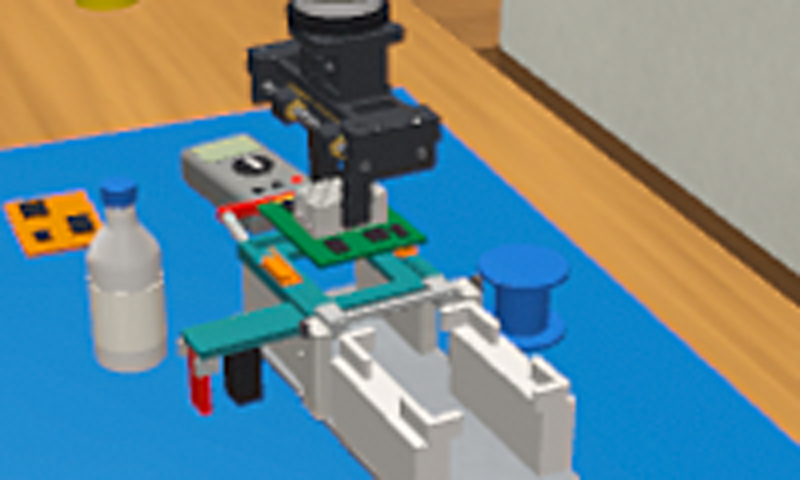

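```bash
python3 - <<'E'
from h import *
s=S(); P=manip.camera_params("wrist")
R=cv2.Rodrigues(np.array([0,0,np.radians(s['ee_rot'][2])]))[0]
t=s['tcp_pos']
def f(n,L,z):
    X=onz(P,[(190+a/2.5,100+b/2.5) for a,b in L],z); print(n,(((X-t)@R)[:,:2]*1000).round(1).tolist())
f('board edge',[(38,175),(330,173),(637,171)],t[2]-.007)
f('board edge bottom',[(38,172),(637,169)],t[2]-.012)
f('rim outer',[(33,72),(400,70),(636,69)],.080)
f('rim inner top edge y walls',[(78,122),(588,122)],.080)
f('catch outer',[(238,78),(430,78)],.093)
f('catch tip low',[(234,154),(430,154)],.081)
f('plate right end',[(636,90)],.080)
E
```

```text
{'time': np.float64(6.3), 'tcp_pos': array([0.5856, 0.0526, 0.1201]), 'ee_rot': array([1.798687e+02, 2.870000e-02, 9.536070e+01]), 'contact_force': array([-0.2393,  0.2171, -1.569 ]), 'width': np.float64(0.401)}
board edge [[-53.9, 44.9], [-1.0, 45.4], [54.6, 45.7]]
board edge bottom [[-55.7, 44.3], [56.4, 45.0]]
rim outer [[-64.3, 59.5], [13.7, 60.0], [63.7, 60.2]]
rim inner top edge y walls [[-55.8, 48.8], [54.7, 48.9]]
catch outer [[-19.4, 59.9], [18.8, 60.0]]
catch tip low [[-22.2, 42.1], [20.6, 42.1]]
plate right end [[64.2, 55.8]]
```

>>> jog_arm(
  series=[
    {"travel": [-0.0004,-0.001,0.006],"twist": 0,"gripper": 0.02},
    {"travel": [0,0,0.006],"twist": 0,"gripper": 0.02},
    {"travel": [0,0,0.004],"twist": 0,"gripper": 0.02},
    {"travel": [0,0,0.003],"twist": 0,"gripper": 0.02},
    {"travel": [0,0,0.002],"twist": 0,"gripper": 0.02},
    {"travel": [0,0,0],"twist": 0,"gripper": 0.02},
  ],
  newtons=60,
)

```text
time: 6.9
tcp_pos: [0.5843, 0.0524, 0.0979]
ee_rot: [180.0, 0.0, 95.4]
contact_force: [0.4, -0.3, 1.2]
width: 0.404
```

>>> jog_arm(
  series=[
    {"travel": [0,0,0.002],"twist": 0,"gripper": 0.02},
    {"travel": [0,0,0.002],"twist": 0,"gripper": 0.02},
    {"travel": [0,0,0.002],"twist": 0,"gripper": 0.02},
    {"travel": [0,0,0],"twist": 0,"gripper": 0.02},
  ],
  newtons=60,
)

```text
time: 7.3
tcp_pos: [0.5842, 0.0524, 0.0933]
ee_rot: [179.9, 0.0, 95.4]
contact_force: [-7.6, -0.2, 13.2]
width: 0.401
```

>>> jog_arm(
  series=[
    {"travel": [0,-0.0007,0],"twist": 0,"gripper": 0.02},
    {"travel": [0,-0.0003,0.001],"twist": 0,"gripper": 0.02},
    {"travel": [0,0,0],"twist": 0,"gripper": 0.02},
  ],
  newtons=60,
)

```text
time: 7.6
tcp_pos: [0.584, 0.0523, 0.0917]
ee_rot: [179.8, 0.0, 95.4]
contact_force: [4.3, 0.5, 1.0]
width: 0.399
```

```bash
python3 - <<'E'
from h import *
s=S(); P,im=grab("wrist","w6.png"); 
cv2.imwrite("pics/w6z.png",cv2.resize(im[100:290,190:510],None,fx=2.5,fy=2.5,interpolation=cv2.INTER_CUBIC))
E
```

```text
{'time': np.float64(7.6), 'tcp_pos': array([0.584 , 0.0523, 0.0917]), 'ee_rot': array([1.798051e+02, 3.050000e-02, 9.538450e+01]), 'contact_force': array([4.3444, 0.4538, 1.0165]), 'width': np.float64(0.3987)}
```

View pics/w6z.png

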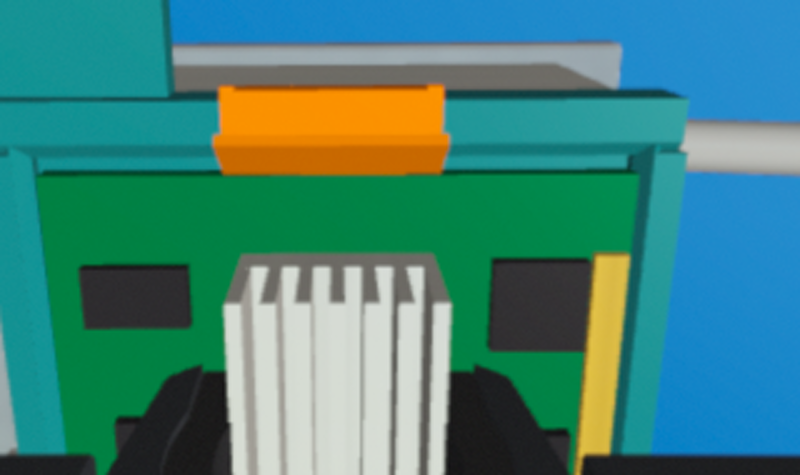

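>>> jog_arm(
  series=[
    {"travel": [0,0,0.0015],"twist": 0,"gripper": 0.02},
    {"travel": [0,0,0.0015],"twist": 0,"gripper": 0.02},
    {"travel": [0,0,0],"twist": 0,"gripper": 0.02},
  ],
  newtons=60,
)

```text
time: 7.95
tcp_pos: [0.5823, 0.0524, 0.0868]
ee_rot: [-179.8, -0.0, 95.4]
contact_force: [0.4, 0.0, -2.5]
width: 0.401
```

>>> jog_arm(
  series=[
    {"travel": [0,0,0.0015],"twist": 0,"gripper": 0.02},
    {"travel": [0,0,0.0015],"twist": 0,"gripper": 0.02},
    {"travel": [0,0,0],"twist": 0,"gripper": 0.02},
  ],
  newtons=60,
)

```text
time: 8.25
tcp_pos: [0.5827, 0.0524, 0.0859]
ee_rot: [-180.0, 0.0, 95.4]
contact_force: [-5.5, 0.1, 11.5]
width: 0.405
```

```bash
python3 - <<'E'
from h import *
s=S(); P,im=grab("wrist","w7.png"); P2,im2=grab("side","s7.png")
cv2.imwrite("pics/w7z.png",cv2.resize(im[100:290,190:510],None,fx=2.5,fy=2.5,interpolation=cv2.INTER_CUBIC))
cv2.imwrite("pics/s7z.png",cv2.resize(im2[120:240,230:430],None,fx=4,fy=4,interpolation=cv2.INTER_CUBIC))
E
```

```text
{'time': np.float64(8.25), 'tcp_pos': array([0.5827, 0.0524, 0.0859]), 'ee_rot': array([-1.799753e+02,  9.700000e-03,  9.539000e+01]), 'contact_force': array([-5.5126,  0.0996, 11.4683]), 'width': np.float64(0.4049)}
```

View pics/w7z.png

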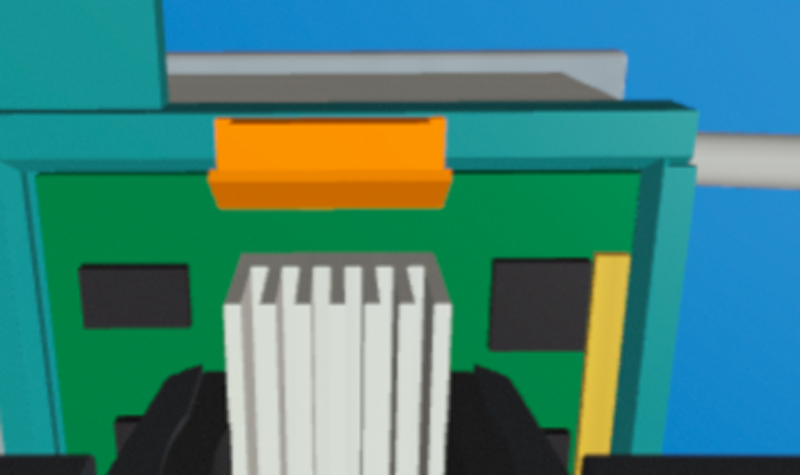

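View pics/s7z.png

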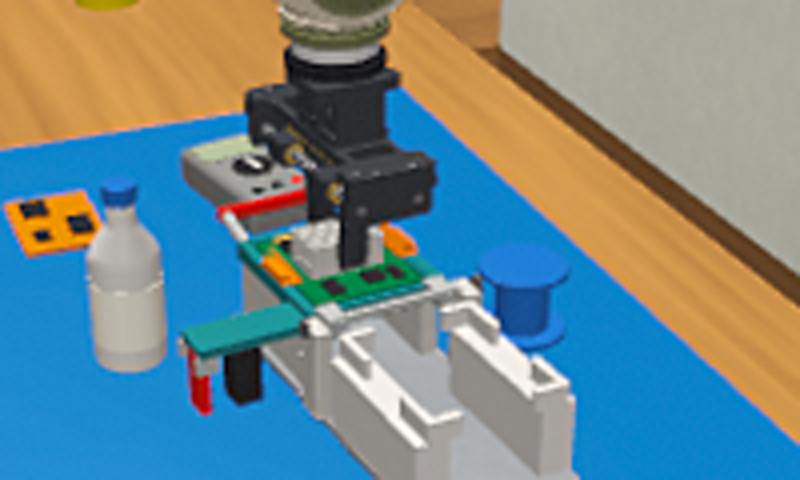

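>>> jog_arm(
  series=[
    {"travel": [0,-0.0005,0.0015],"twist": 0,"gripper": 0.02},
    {"travel": [0,-0.0005,0.0015],"twist": 0,"gripper": 0.02},
    {"travel": [0,0,0.001],"twist": 0,"gripper": 0.02},
    {"travel": [0,0,0],"twist": 0,"gripper": 0.02},
  ],
  newtons=60,
)

```text
time: 8.75
tcp_pos: [0.5828, 0.0524, 0.0857]
ee_rot: [179.7, 0.1, 95.4]
contact_force: [-12.1, 1.1, 39.6]
width: 0.406
```

>>> jog_arm(
  series=[
    {"travel": [0,0.0003,-0.002],"twist": 0,"gripper": 0.02},
    {"travel": [0,0,-0.002],"twist": 0,"gripper": 0.02},
    {"travel": [0,0,-0.001],"twist": 0,"gripper": 0.056},
    {"travel": [0,0,0],"twist": 0,"gripper": 0.056},
    {"travel": [0,0,0],"twist": 0,"gripper": 0.056},
    {"travel": [0,0,-0.01],"twist": 0,"gripper": 0.056},
    {"travel": [0,0,-0.025],"twist": 0,"gripper": 0.056},
    {"travel": [0,-0.01,-0.04],"twist": 0,"gripper": 0.056},
    {"travel": [0,-0.02,-0.04],"twist": 0,"gripper": 0.056},
    {"travel": [0,-0.01,-0.02],"twist": 0,"gripper": 0.056},
    {"travel": [0,0,0],"twist": 0,"gripper": 0.056},
    {"travel": [0,0,0],"twist": 0,"gripper": 0.056},
  ],
  newtons=30,
)

```text
time: 9.95
tcp_pos: [0.5426, 0.0485, 0.2205]
ee_rot: [180.0, -0.0, 95.4]
contact_force: [0.5, -0.0, 0.2]
width: 0.635
```

```bash
python3 - <<'E'
from h import *
s=S(); P,im=grab("wrist","w8.png")
E
```

```text
{'time': np.float64(9.95), 'tcp_pos': array([0.5426, 0.0485, 0.2205]), 'ee_rot': array([ 1.799968e+02, -3.100000e-03,  9.537190e+01]), 'contact_force': array([ 0.4518, -0.0173,  0.171 ]), 'width': np.float64(0.6353)}
```

View pics/w8.png

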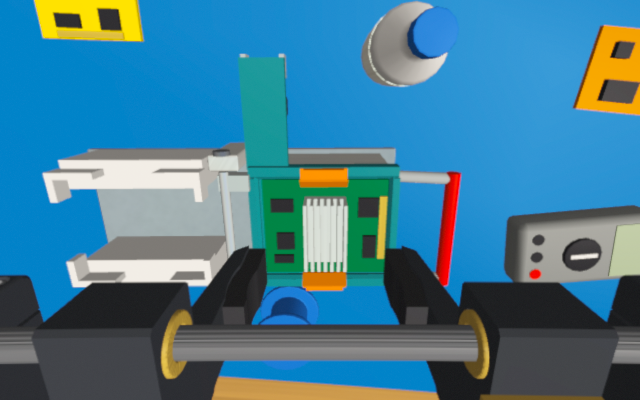

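```bash
python3 - <<'E'
from h import *
P=manip.camera_params("wrist");im=cv2.imread("pics/w8.png")
cv2.imwrite("pics/w8z.png",cv2.resize(im[150:300,230:480],None,fx=3.2,fy=3.2,interpolation=cv2.INTER_CUBIC))
for o in blobs(im,(8,150,100),(20,255,255),100):
    x,y,w,h=cv2.boundingRect(o)
    if 280<x<380: print((x,y,w,h),onz(P,[(x+w/2,y),(x+w/2,y+h)],.081).round(4).tolist(),onz(P,[(x+w/2,y),(x+w/2,y+h)],.093).round(4).tolist())
c=blobs(im,(0,150,80),(6,255,255),100)[0]; r=cv2.minAreaRect(c); b=cv2.boxPoints(r); print(b.round().tolist(),onz(P,b,.082).round(4).tolist(),onz(P,[r[0]],.082))
yaw=np.radians(95.4)
h=np.array([.592,-.033,.082])
E
```

```text
(299, 168, 49, 19) [[0.5265, 0.0463, 0.081], [0.5431, 0.0479, 0.081]] [[0.5238, 0.0461, 0.093], [0.5397, 0.0476, 0.093]]
(303, 272, 43, 19) [[0.6252, 0.0565, 0.081], [0.6454, 0.0584, 0.081]] [[0.6183, 0.0558, 0.093], [0.6377, 0.0577, 0.093]]
[[434.0, 283.0], [447.0, 172.0], [459.0, 173.0], [446.0, 285.0]] [[0.6265, 0.1601, 0.082], [0.5198, 0.1507, 0.082], [0.5201, 0.1609, 0.082], [0.6269, 0.1714, 0.082]] [[0.57047693 0.16056323 0.082     ]]
```

View pics/w8z.png

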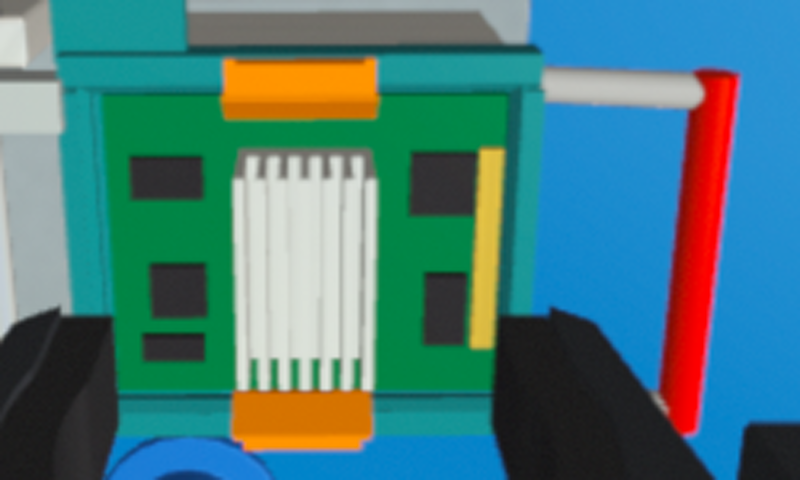

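```bash
python3 - <<'E'
from h import *
P=manip.camera_params("wrist")
print('meter corner',onz(P,[(505,218),(515,285)],.038).round(3))
plan([.5734,.1613,.12],95.4,4)
E
```

```text
meter corner [[0.571 0.235 0.038]
 [0.645 0.265 0.038]]
twist/row -0.01
[0.0273, 0.0103, 0.0249]
[0.0273, 0.0103, 0.0249]
[0.0273, 0.0103, 0.0249]
[0.0273, 0.0103, 0.0249]
```

>>> jog_arm(
  series=[
    {"travel": [0.0273,0.0103,0.0],"twist": 0,"gripper": 0.036},
    {"travel": [0.0273,0.0103,0.02],"twist": 0,"gripper": 0.036},
    {"travel": [0.0273,0.0103,0.03],"twist": 0,"gripper": 0.036},
    {"travel": [0.0273,0.0103,0.03],"twist": 0,"gripper": 0.036},
    {"travel": [0,0,0.015],"twist": 0,"gripper": 0.036},
    {"travel": [0,0,0.0],"twist": 0,"gripper": 0.036},
    {"travel": [0,0,0],"twist": 0,"gripper": 0.036},
  ],
  newtons=20,
)

```text
time: 10.7
tcp_pos: [0.5735, 0.1609, 0.1251]
ee_rot: [-179.9, 0.0, 95.4]
contact_force: [0.1, -0.0, -0.4]
width: 0.408
```

```bash
python3 - <<'E'
from h import *
s=S(); P,im=grab("wrist","w9.png"); P2,im2=grab("side","s9.png")
cv2.imwrite("pics/s9z.png",cv2.resize(im2[120:240,230:430],None,fx=4,fy=4,interpolation=cv2.INTER_CUBIC))
t=s['tcp_pos']
print(proj(P,[t+[0,0,0],[.5734,.1613,.082]]), im[:,:,:].shape)
E
```

```text
{'time': np.float64(10.7), 'tcp_pos': array([0.5735, 0.1609, 0.1251]), 'ee_rot': array([-1.799104e+02,  1.300000e-03,  9.536840e+01]), 'contact_force': array([ 0.0984, -0.0496, -0.3507]), 'width': np.float64(0.4083)}
[[324.0561136  265.75513428]
 [324.91067948 230.07382689]] (400, 640, 3)
```

View pics/w9.png

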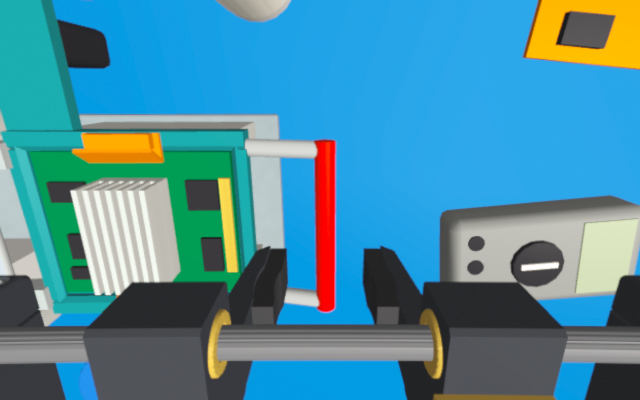

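View pics/s9z.png

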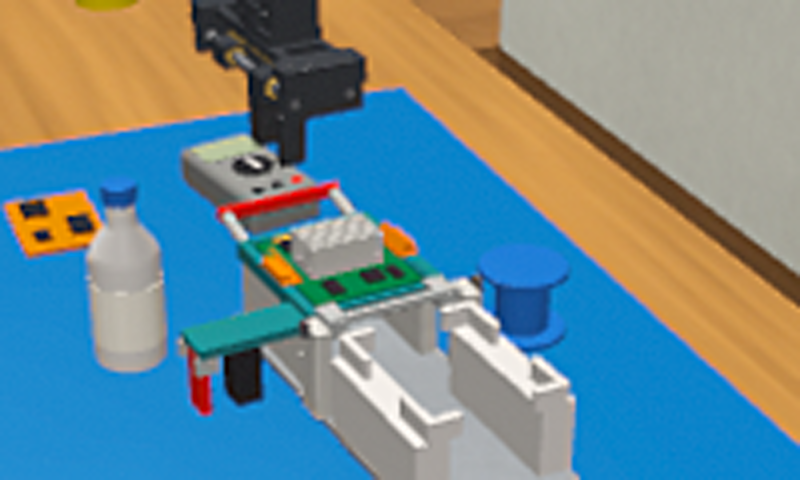

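>>> jog_arm(
  series=[
    {"travel": [0,0,0.02],"twist": 0,"gripper": 0.036},
    {"travel": [0,0,0.025],"twist": 0,"gripper": 0.036},
    {"travel": [0,0,0.012],"twist": 0,"gripper": 0.036},
    {"travel": [0,0,0.005],"twist": 0,"gripper": 0.036},
    {"travel": [0,0,0],"twist": 0,"gripper": 0.036},
    {"travel": [0,0,0],"twist": 0,"gripper": 0.004},
    {"travel": [0,0,0],"twist": 0,"gripper": 0.004},
    {"travel": [0,0,0],"twist": 0,"gripper": 0.004},
    {"travel": [0,0,0],"twist": 0,"gripper": 0.004},
  ],
  newtons=20,
)

```text
time: 11.7
tcp_pos: [0.5736, 0.1609, 0.0643]
ee_rot: [179.9, 0.0, 95.4]
contact_force: [-0.5, -2.2, 2.0]
width: 0.121
```

```bash
python3 - <<'E'
from h import *
S()
th=np.radians(np.r_[0,2,5,np.arange(9,174,4),175,178,180]); 
print(len(th)-1)
for i in range(len(th)-1):
    print(round(np.degrees(th[i+1])), np.round([.195*(np.cos(th[i+1])-np.cos(th[i])), -.195*(np.sin(th[i+1])-np.sin(th[i]))],4))
E
```

```text
{'time': np.float64(11.7), 'tcp_pos': array([0.5736, 0.1609, 0.0643]), 'ee_rot': array([1.799487e+02, 2.500000e-02, 9.538280e+01]), 'contact_force': array([-0.5035, -2.1546,  1.98  ]), 'width': np.float64(0.1215)}
47
2 [-0.0001 -0.0068]
5 [-0.0006 -0.0102]
9 [-0.0017 -0.0135]
13 [-0.0026 -0.0134]
17 [-0.0035 -0.0131]
21 [-0.0044 -0.0129]
25 [-0.0053 -0.0125]
29 [-0.0062 -0.0121]
33 [-0.007  -0.0117]
37 [-0.0078 -0.0111]
41 [-0.0086 -0.0106]
45 [-0.0093 -0.01  ]
49 [-0.01   -0.0093]
53 [-0.0106 -0.0086]
57 [-0.0111 -0.0078]
61 [-0.0117 -0.007 ]
65 [-0.0121 -0.0062]
69 [-0.0125 -0.0053]
73 [-0.0129 -0.0044]
77 [-0.0131 -0.0035]
81 [-0.0134 -0.0026]
85 [-0.0135 -0.0017]
89 [-0.0136 -0.0007]
93 [-0.0136  0.0002]
97 [-0.0136  0.0012]
101 [-0.0134  0.0021]
105 [-0.0133  0.0031]
109 [-0.013  0.004]
113 [-0.0127  0.0049]
117 [-0.0123  0.0058]
121 [-0.0119  0.0066]
125 [-0.0114  0.0074]
129 [-0.0109  0.0082]
133 [-0.0103  0.0089]
137 [-0.0096  0.0096]
141 [-0.0089  0.0103]
145 [-0.0082  0.0109]
149 [-0.0074  0.0114]
153 [-0.0066  0.0119]
157 [-0.0058  0.0123]
161 [-0.0049  0.0127]
165 [-0.004  0.013]
169 [-0.0031  0.0133]
173 [-0.0021  0.0134]
175 [-0.0007  0.0068]
178 [-0.0006  0.0102]
180 [-0.0001  0.0068]
```

>>> jog_arm(
  series=[
    {"travel": [-0.0001,0,-0.0068],"twist": 0,"gripper": 0.004},
    {"travel": [-0.0006,0,-0.0102],"twist": 0,"gripper": 0.004},
    {"travel": [-0.0017,0,-0.0135],"twist": 0,"gripper": 0.004},
    {"travel": [-0.0026,0,-0.0134],"twist": 0,"gripper": 0.004},
    {"travel": [-0.0035,0,-0.0131],"twist": 0,"gripper": 0.004},
    {"travel": [-0.0044,0,-0.0129],"twist": 0,"gripper": 0.004},
    {"travel": [-0.0053,0,-0.0125],"twist": 0,"gripper": 0.004},
    {"travel": [-0.0062,0,-0.0121],"twist": 0,"gripper": 0.004},
    {"travel": [0,0,0],"twist": 0,"gripper": 0.004},
  ],
  newtons=25,
)

```text
time: 12.6
tcp_pos: [0.576, 0.1348, 0.1598]
ee_rot: [179.9, 0.1, 95.3]
contact_force: [4.1, -7.1, -7.2]
width: 0.121
```

```bash
python3 - <<'E'
from h import *
S(); P2,im2=grab("side","s10.png")
cv2.imwrite("pics/s10z.png",cv2.resize(im2[60:240,210:410],None,fx=3,fy=3,interpolation=cv2.INTER_CUBIC))
E
```

```text
{'time': np.float64(12.6), 'tcp_pos': array([0.576 , 0.1348, 0.1598]), 'ee_rot': array([1.79941e+02, 1.38800e-01, 9.53058e+01]), 'contact_force': array([ 4.0892, -7.0685, -7.2481]), 'width': np.float64(0.1207)}
```

View pics/s10z.png

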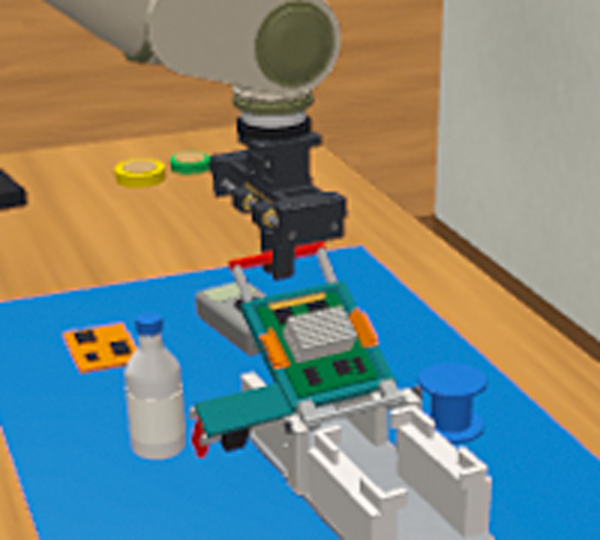

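>>> jog_arm(
  series=[
    {"travel": [-0.0075,0,-0.0115],"twist": 0,"gripper": 0.004},
    {"travel": [-0.008,0,-0.011],"twist": 0,"gripper": 0.004},
    {"travel": [-0.0086,0,-0.0106],"twist": 0,"gripper": 0.004},
    {"travel": [-0.0093,0,-0.01],"twist": 0,"gripper": 0.004},
    {"travel": [-0.01,0,-0.0093],"twist": 0,"gripper": 0.004},
    {"travel": [-0.0106,0,-0.0086],"twist": 0,"gripper": 0.004},
    {"travel": [-0.0111,0,-0.0078],"twist": 0,"gripper": 0.004},
    {"travel": [-0.0117,0,-0.007],"twist": 0,"gripper": 0.004},
    {"travel": [-0.0121,0,-0.0062],"twist": 0,"gripper": 0.004},
    {"travel": [-0.0125,0,-0.0053],"twist": 0,"gripper": 0.004},
    {"travel": [-0.0129,0,-0.0044],"twist": 0,"gripper": 0.004},
    {"travel": [-0.0131,0,-0.0035],"twist": 0,"gripper": 0.004},
    {"travel": [-0.0134,0,-0.0026],"twist": 0,"gripper": 0.004},
    {"travel": [-0.0135,0,-0.0017],"twist": 0,"gripper": 0.004},
    {"travel": [0,0,0],"twist": 0,"gripper": 0.004},
  ],
  newtons=25,
)

```text
time: 14.15
tcp_pos: [0.5899, -0.0176, 0.256]
ee_rot: [-179.8, -0.1, 95.3]
contact_force: [6.4, 0.7, -15.2]
width: 0.118
```

```bash
python3 - <<'E'
from h import *
s=S(); h=np.array([.5918,-.0324]);a=np.radians(5.4);d=s['tcp_pos'][:2]-h
print('fx,fy',d@[np.cos(a),np.sin(a)],d@[-np.sin(a),np.cos(a)],'dz',s['tcp_pos'][2]+.019-.082)
E
```

```text
{'time': np.float64(14.15), 'tcp_pos': array([ 0.5899, -0.0176,  0.256 ]), 'ee_rot': array([-1.798334e+02, -1.366000e-01,  9.530580e+01]), 'contact_force': array([  6.3752,   0.7404, -15.2475]), 'width': np.float64(0.1179)}
fx,fy -0.000503645258225806 0.014897199588192743 dz 0.19301041891378123
```

>>> jog_arm(
  series=[
    {"travel": [-0.0136,0.0003,0.0003],"twist": 0,"gripper": 0.004},
    {"travel": [-0.0136,0.0003,0.001],"twist": 0,"gripper": 0.004},
    {"travel": [-0.0136,0.0002,0.0014],"twist": 0,"gripper": 0.004},
    {"travel": [-0.0134,0,0.0021],"twist": 0,"gripper": 0.004},
    {"travel": [-0.0133,0,0.0031],"twist": 0,"gripper": 0.004},
    {"travel": [-0.013,0,0.004],"twist": 0,"gripper": 0.004},
    {"travel": [-0.0127,0,0.0049],"twist": 0,"gripper": 0.004},
    {"travel": [-0.0123,0,0.0058],"twist": 0,"gripper": 0.004},
    {"travel": [-0.0119,0,0.0066],"twist": 0,"gripper": 0.004},
    {"travel": [-0.0114,0,0.0074],"twist": 0,"gripper": 0.004},
    {"travel": [-0.0109,0,0.0082],"twist": 0,"gripper": 0.004},
    {"travel": [-0.0103,0,0.0089],"twist": 0,"gripper": 0.004},
    {"travel": [0,0,0],"twist": 0,"gripper": 0.004},
  ],
  newtons=25,
)

```text
time: 15.45
tcp_pos: [0.6047, -0.1671, 0.2031]
ee_rot: [-179.9, -0.1, 95.3]
contact_force: [-1.8, 6.2, -7.0]
width: 0.116
```

```bash
python3 - <<'E'
from h import *
s=S(); h=np.array([.5918,-.0324]);a=np.radians(5.4);d=s['tcp_pos'][:2]-h
print('fx,fy',d@[np.cos(a),np.sin(a)],d@[-np.sin(a),np.cos(a)],'dz',s['tcp_pos'][2]+.019-.082)
P2,im2=grab("side","s11.png")
cv2.imwrite("pics/s11z.png",cv2.resize(im2[60:260,210:410],None,fx=3,fy=3,interpolation=cv2.INTER_CUBIC))
E
```

```text
{'time': np.float64(15.45), 'tcp_pos': array([ 0.6047, -0.1671,  0.2031]), 'ee_rot': array([-1.799292e+02, -7.820000e-02,  9.531320e+01]), 'contact_force': array([-1.7572,  6.1802, -6.9944]), 'width': np.float64(0.1163)}
fx,fy 0.00014057412619086673 -0.13534514345864002 dz 0.1401386981175471
```

View pics/s11z.png

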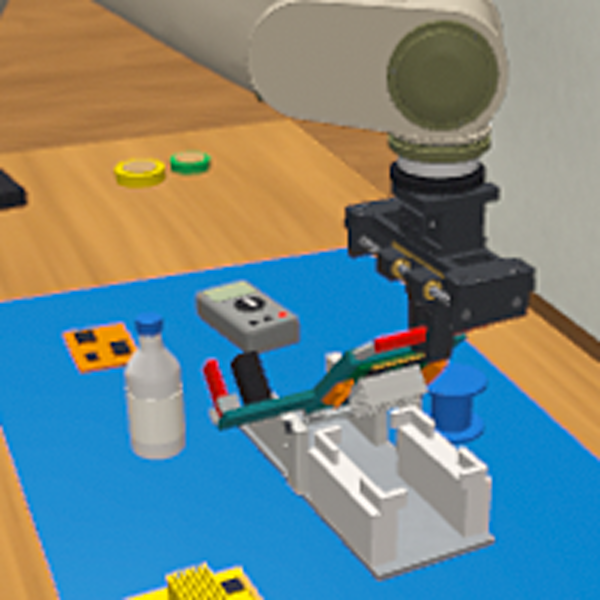

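>>> jog_arm(
  series=[
    {"travel": [-0.0094,0,0.0098],"twist": 0,"gripper": 0.004},
    {"travel": [-0.0087,0,0.0104],"twist": 0,"gripper": 0.004},
    {"travel": [-0.0081,0,0.0109],"twist": 0,"gripper": 0.004},
    {"travel": [-0.0073,0,0.0114],"twist": 0,"gripper": 0.004},
    {"travel": [-0.0066,0,0.0119],"twist": 0,"gripper": 0.004},
    {"travel": [-0.0058,0,0.0123],"twist": 0,"gripper": 0.004},
    {"travel": [-0.0049,0,0.0127],"twist": 0,"gripper": 0.004},
    {"travel": [-0.004,0,0.013],"twist": 0,"gripper": 0.004},
    {"travel": [0,0,0],"twist": 0,"gripper": 0.004},
  ],
  newtons=25,
)

```text
time: 16.4
tcp_pos: [0.61, -0.2202, 0.1111]
ee_rot: [-180.0, -0.1, 95.4]
contact_force: [-2.4, 8.3, -4.2]
width: 0.108
```

```bash
python3 - <<'E'
from h import *
s=S(); h=np.array([.5918,-.0324]);a=np.radians(5.4);d=s['tcp_pos'][:2]-h
print('fx,fy',d@[np.cos(a),np.sin(a)],d@[-np.sin(a),np.cos(a)],'dz',s['tcp_pos'][2]+.019-.082)
E
```

```text
{'time': np.float64(16.4), 'tcp_pos': array([ 0.61  , -0.2202,  0.1111]), 'ee_rot': array([-1.79955e+02, -9.56000e-02,  9.53888e+01]), 'contact_force': array([-2.3736,  8.3223, -4.2389]), 'width': np.float64(0.1076)}
fx,fy 0.0004302025649051684 -0.18871578340582504 dz 0.04809918646024976
```

>>> jog_arm(
  series=[
    {"travel": [-0.0018,0,0.01],"twist": 0,"gripper": 0.004},
    {"travel": [-0.0014,0,0.01],"twist": 0,"gripper": 0.004},
    {"travel": [-0.001,0,0.01],"twist": 0,"gripper": 0.004},
    {"travel": [-0.0005,0,0.008],"twist": 0,"gripper": 0.004},
    {"travel": [-0.0002,0,0.005],"twist": 0,"gripper": 0.004},
    {"travel": [0,0,0.003],"twist": 0,"gripper": 0.004},
    {"travel": [0,0,0],"twist": 0,"gripper": 0.004},
  ],
  newtons=25,
)

```text
time: 17.1
tcp_pos: [0.6108, -0.2271, 0.0659]
ee_rot: [180.0, 0.2, 95.3]
contact_force: [-4.6, -4.4, -1.3]
width: 0.101
```

>>> jog_arm(
  series=[
    {"travel": [0,0,0.002],"twist": 0,"gripper": 0.004},
    {"travel": [0,0,0.001],"twist": 0,"gripper": 0.004},
    {"travel": [0,0,0],"twist": 0,"gripper": 0.004},
  ],
  newtons=25,
)

```text
time: 17.4
tcp_pos: [0.6108, -0.2272, 0.0633]
ee_rot: [179.9, 0.2, 95.3]
contact_force: [-4.1, -5.2, -1.2]
width: 0.103
```

```bash
python3 - <<'E'
from h import *
S(); P2,im2=grab("side","s12.png"); P,im=grab("wrist","w12.png")
cv2.imwrite("pics/s12z.png",cv2.resize(im2[60:260,210:410],None,fx=3,fy=3,interpolation=cv2.INTER_CUBIC))
E
```

```text
{'time': np.float64(17.4), 'tcp_pos': array([ 0.6108, -0.2272,  0.0633]), 'ee_rot': array([1.799459e+02, 1.760000e-01, 9.534690e+01]), 'contact_force': array([-4.0784, -5.1587, -1.2385]), 'width': np.float64(0.1026)}
```

View pics/s12z.png

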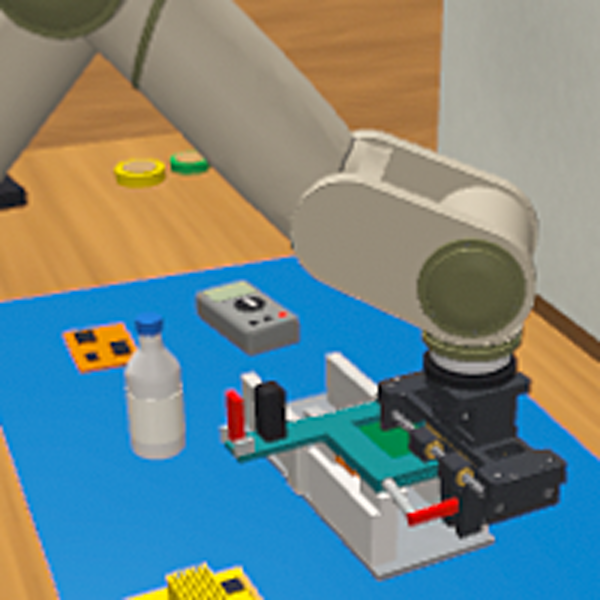

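View pics/w12.png

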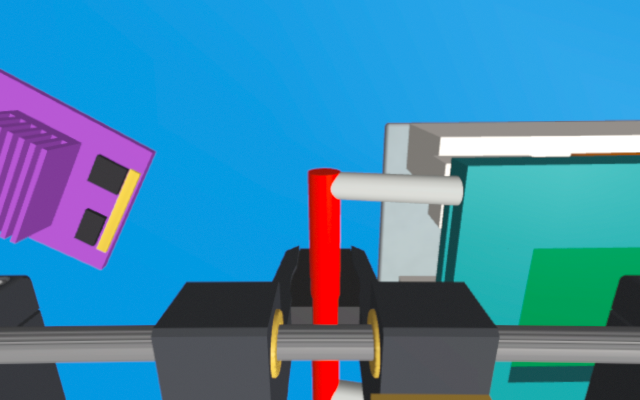

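>>> jog_arm(
  series=[
    {"travel": [0,0,0.001],"twist": 0,"gripper": 0.004},
    {"travel": [0,0,0.001],"twist": 0,"gripper": 0.004},
    {"travel": [0,0,0],"twist": 0,"gripper": 0.004},
  ],
  newtons=25,
)

```text
time: 17.8
tcp_pos: [0.6108, -0.2273, 0.0613]
ee_rot: [179.9, 0.2, 95.3]
contact_force: [-4.5, -5.9, -0.8]
width: 0.102
```

>>> jog_arm(
  series=[
    {"travel": [0,0,0.001],"twist": 0,"gripper": 0.004},
    {"travel": [0,0,0.001],"twist": 0,"gripper": 0.004},
    {"travel": [0,0,0.001],"twist": 0,"gripper": 0.004},
    {"travel": [0,0,0],"twist": 0,"gripper": 0.004},
  ],
  newtons=25,
)

```text
time: 18.2
tcp_pos: [0.6109, -0.2273, 0.0583]
ee_rot: [179.9, 0.2, 95.3]
contact_force: [-5.0, -5.7, -1.7]
width: 0.1
```

```bash
python3 - <<'E'
from h import *
S(); P2,im2=grab("side","s13.png"); P,im=grab("wrist","w13.png")
cv2.imwrite("pics/s13z.png",cv2.resize(im2[160:260,270:410],None,fx=5,fy=5,interpolation=cv2.INTER_CUBIC))
a=np.radians(5.4); ex=np.array([np.cos(a),np.sin(a),0]); ey=np.array([-ex[1],ex[0],0])
h=np.array([.5918,-.0324,.082]); b=h-.195*ey
for z in (-.004,0,.004,.01): print(z,'bar near end',(proj(P2,[b-.0535*ex+[0,0,z]])[0]-[270,160])*5, proj(P,[b-.0535*ex+[0,0,z]])[0])
E
```

```text
{'time': np.float64(18.2), 'tcp_pos': array([ 0.6109, -0.2273,  0.0583]), 'ee_rot': array([179.9406,   0.1833,  95.3472]), 'contact_force': array([-4.9904, -5.6771, -1.6822]), 'width': np.float64(0.0998)}
-0.004 bar near end [375.51906267 381.09086324] [325.83797131 162.48257614]
0 bar near end [375.72627138 374.51915706] [325.83343814 164.78830759]
0.004 bar near end [375.93428937 367.92325497] [325.82862162 167.2393293 ]
0.01 bar near end [376.24784455 357.98372794] [325.82080455 171.21985675]
```

View pics/s13z.png

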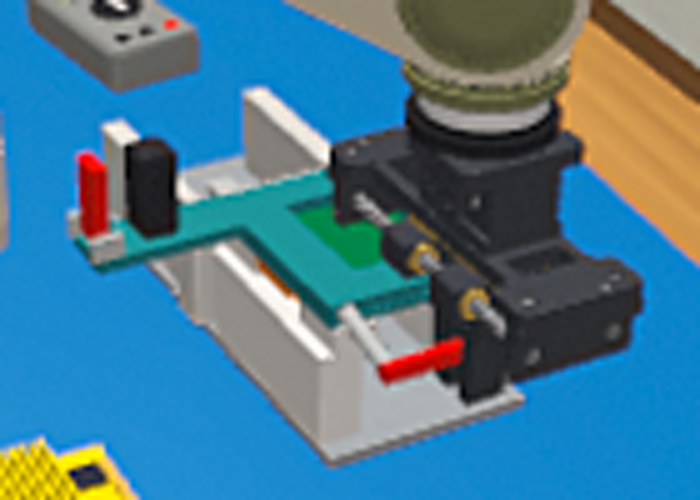

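View pics/w13.png

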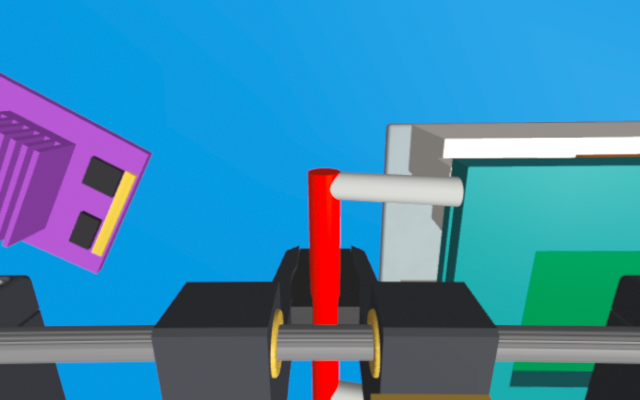

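>>> jog_arm(
  series=[
    {"travel": [0,0,0.001],"twist": 0,"gripper": 0.004},
    {"travel": [0,0,0.001],"twist": 0,"gripper": 0.004},
    {"travel": [0,0,0.001],"twist": 0,"gripper": 0.004},
    {"travel": [0,0,0],"twist": 0,"gripper": 0.004},
  ],
  newtons=25,
)

```text
time: 18.7
tcp_pos: [0.6109, -0.2274, 0.057]
ee_rot: [179.9, 0.2, 95.4]
contact_force: [-9.0, -3.1, 9.2]
width: 0.102
```

>>> jog_arm(
  series=[
    {"travel": [0,0,-0.001],"twist": 0,"gripper": 0.004},
    {"travel": [0,0,0],"twist": 0,"gripper": 0.036},
    {"travel": [0,0,0],"twist": 0,"gripper": 0.036},
    {"travel": [0,0,0],"twist": 0,"gripper": 0.036},
    {"travel": [0,0,-0.01],"twist": 0,"gripper": 0.036},
    {"travel": [0,0,-0.03],"twist": 0,"gripper": 0.036},
    {"travel": [0,0,-0.04],"twist": 0,"gripper": 0.036},
    {"travel": [0,0,-0.05],"twist": 0,"gripper": 0.036},
    {"travel": [0,0,-0.04],"twist": 0,"gripper": 0.036},
    {"travel": [0,0,0],"twist": 0,"gripper": 0.036},
  ],
  newtons=25,
)

```text
time: 19.7
tcp_pos: [0.6122, -0.2262, 0.2331]
ee_rot: [179.4, 0.4, 95.4]
contact_force: [-0.4, -0.5, 0.5]
width: 0.408
```

```bash
python3 - <<'E'
from h import *
S(); P2,im2=grab("side","s14.png"); P,im=grab("wrist","w14.png")
cv2.imwrite("pics/s14z.png",cv2.resize(im2[160:260,270:410],None,fx=5,fy=5,interpolation=cv2.INTER_CUBIC))
E
```

```text
{'time': np.float64(19.7), 'tcp_pos': array([ 0.6122, -0.2262,  0.2331]), 'ee_rot': array([179.4109,   0.4222,  95.401 ]), 'contact_force': array([-0.4119, -0.4799,  0.5307]), 'width': np.float64(0.4084)}
```

View pics/s14z.png

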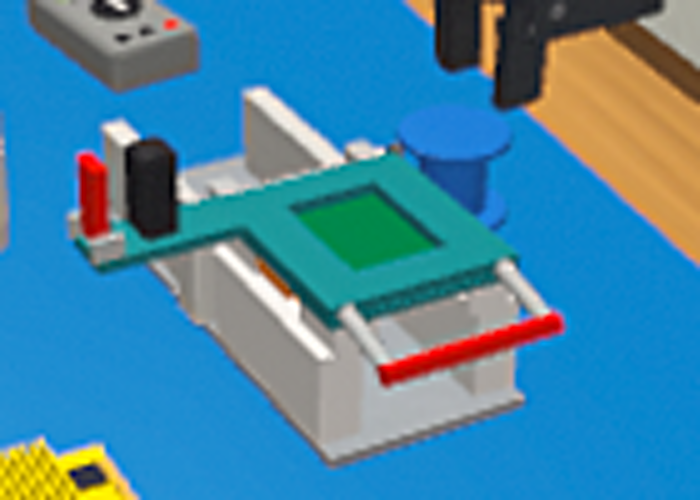

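View pics/w14.png

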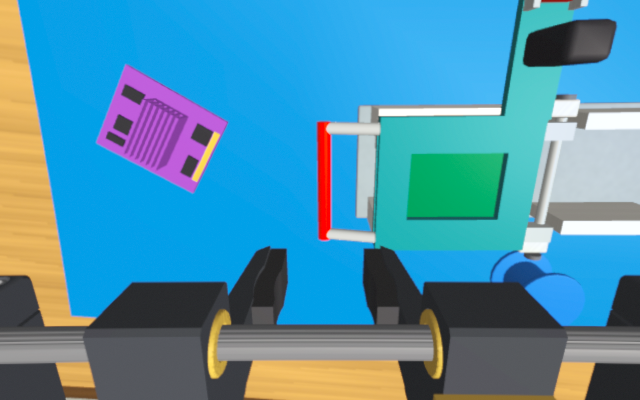

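```bash
python3 - <<'E'
from h import *
S(); print(manip.sense()['qpos'].round(1))
plan([.4837,-.0787,.22],5.4,15)
E
```

```text
{'time': np.float64(19.8), 'tcp_pos': array([ 0.6107, -0.2254,  0.2267]), 'ee_rot': array([1.799054e+02, 6.490000e-02, 9.539060e+01]), 'contact_force': array([-0.4354,  0.3318, -0.9162]), 'width': np.float64(0.4064)}
[ -30.7   32.6   57.8    0.    89.5 -126. ]
twist/row 6.0
[0.0105, -0.0075, 0.0004]
[0.0097, -0.0086, 0.0004]
[0.0087, -0.0095, 0.0004]
[0.0077, -0.0104, 0.0004]
[0.0066, -0.0111, 0.0004]
[0.0054, -0.0118, 0.0004]
[0.0041, -0.0123, 0.0004]
[0.0028, -0.0126, 0.0004]
[0.0015, -0.0129, 0.0004]
[0.0001, -0.0129, 0.0004]
[-0.0012, -0.0129, 0.0004]
[-0.0026, -0.0127, 0.0004]
[-0.0039, -0.0123, 0.0004]
[-0.0052, -0.0119, 0.0004]
[-0.0064, -0.0113, 0.0004]
```

>>> jog_arm(
  series=[
    {"travel": [0.0105,-0.0075,0],"twist": 6,"gripper": 0.088},
    {"travel": [0.0097,-0.0086,0],"twist": 6,"gripper": 0.088},
    {"travel": [0.0087,-0.0095,0],"twist": 6,"gripper": 0.088},
    {"travel": [0.0077,-0.0104,0],"twist": 6,"gripper": 0.088},
    {"travel": [0.0066,-0.0111,0],"twist": 6,"gripper": 0.088},
    {"travel": [0.0054,-0.0118,0],"twist": 6,"gripper": 0.088},
    {"travel": [0.0041,-0.0123,0],"twist": 6,"gripper": 0.088},
    {"travel": [0.0028,-0.0126,0],"twist": 6,"gripper": 0.088},
    {"travel": [0.0015,-0.0129,0],"twist": 6,"gripper": 0.088},
    {"travel": [0.0001,-0.0129,0],"twist": 6,"gripper": 0.088},
    {"travel": [-0.0012,-0.0129,0],"twist": 6,"gripper": 0.088},
    {"travel": [-0.0026,-0.0127,0],"twist": 6,"gripper": 0.088},
    {"travel": [-0.0039,-0.0123,0],"twist": 6,"gripper": 0.088},
    {"travel": [-0.0052,-0.0119,0],"twist": 6,"gripper": 0.088},
    {"travel": [-0.0064,-0.0113,0.005],"twist": 6,"gripper": 0.088},
    {"travel": [0,0,0],"twist": 0,"gripper": 0.088},
    {"travel": [0,0,0],"twist": 0,"gripper": 0.088},
  ],
  newtons=30,
)

```text
time: 21.5
tcp_pos: [0.4835, -0.0788, 0.22]
ee_rot: [-180.0, 0.1, 5.6]
contact_force: [-0.2, -0.2, -0.1]
width: 0.999
```

```bash
python3 - <<'E'
from h import *
s=S(); P,im=grab("wrist","w15.png")
a=np.radians(5.4); ex=np.array([np.cos(a),np.sin(a),0]); ey=np.array([-ex[1],ex[0],0]);h=np.array([.5918,-.0324,.082])
sq=h-.112*ex-.036*ey+[0,0,.056]
for n,p in (('grip top +x',sq+.019*ex+[0,0,.012]),('grip top -x',sq-.005*ex+[0,0,.012]),('trig outer top',sq-.032*ex+[0,0,.012])):
    print(n,proj(P,[p-.014*ey,p+.014*ey]).round().tolist())
plan(sq-[0,0,.019],5.4,1)
E
```

```text
{'time': np.float64(21.5), 'tcp_pos': array([ 0.4835, -0.0788,  0.22  ]), 'ee_rot': array([-1.799638e+02,  7.560000e-02,  5.551300e+00]), 'contact_force': array([-0.1721, -0.2249, -0.0524]), 'width': np.float64(0.9986)}
grip top +x [[353.0, 234.0], [354.0, 195.0]]
grip top -x [[318.0, 234.0], [318.0, 195.0]]
trig outer top [[278.0, 233.0], [277.0, 194.0]]
twist/row 0.12
[-0.0001, -0.0002, 0.1012]
```

View pics/w15.png

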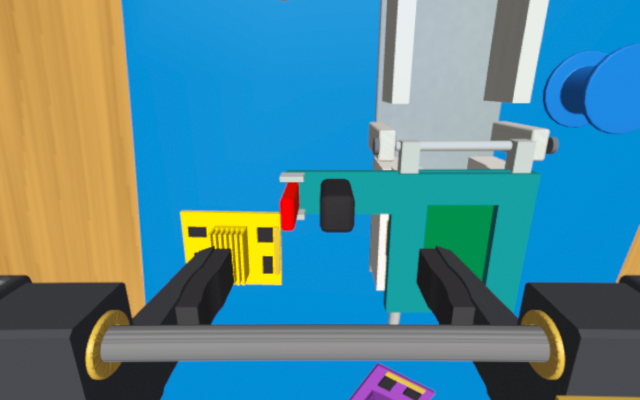

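>>> jog_arm(
  series=[
    {"travel": [0.0005,-0.0002,0.02],"twist": 0,"gripper": 0.088},
    {"travel": [0,0,0.025],"twist": 0,"gripper": 0.088},
    {"travel": [0,0,0.025],"twist": 0,"gripper": 0.088},
    {"travel": [0,0,0.02],"twist": 0,"gripper": 0.088},
    {"travel": [0,0,0.01],"twist": 0,"gripper": 0.088},
    {"travel": [0,0,0],"twist": 0,"gripper": 0.088},
    {"travel": [0,0,0],"twist": 0,"gripper": 0.088},
  ],
  newtons=30,
)

```text
time: 22.25
tcp_pos: [0.4845, -0.0788, 0.1212]
ee_rot: [180.0, -0.0, 5.4]
contact_force: [0.3, -0.7, 0.3]
width: 0.999
```

```bash
python3 - <<'E'
from h import *
s=S(); P,im=grab("side","s16.png")
cv2.imwrite("pics/s16z.png",cv2.resize(im[120:260,230:430],None,fx=4,fy=4,interpolation=cv2.INTER_CUBIC))
P,im=grab("wrist","w16.png")
E
```

```text
{'time': np.float64(22.25), 'tcp_pos': array([ 0.4845, -0.0788,  0.1212]), 'ee_rot': array([ 1.799769e+02, -4.370000e-02,  5.402300e+00]), 'contact_force': array([ 0.3171, -0.67  ,  0.3328]), 'width': np.float64(0.9986)}
```

View pics/s16z.png

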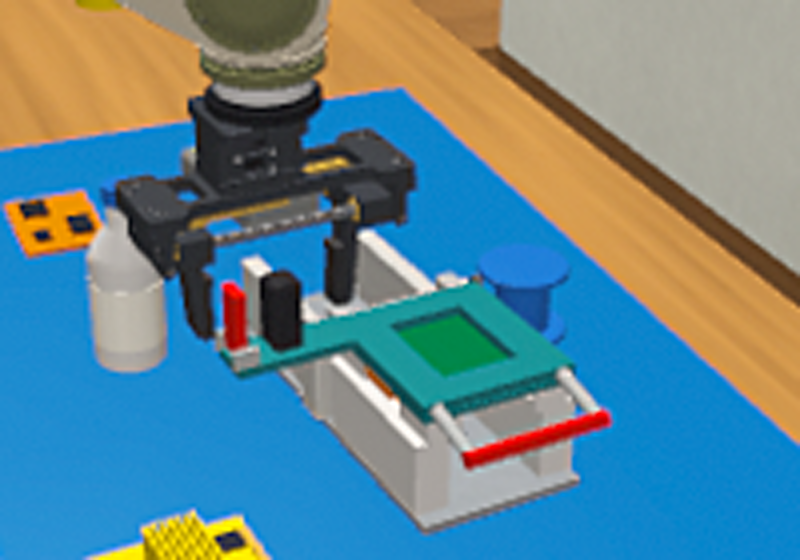

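View pics/w16.png

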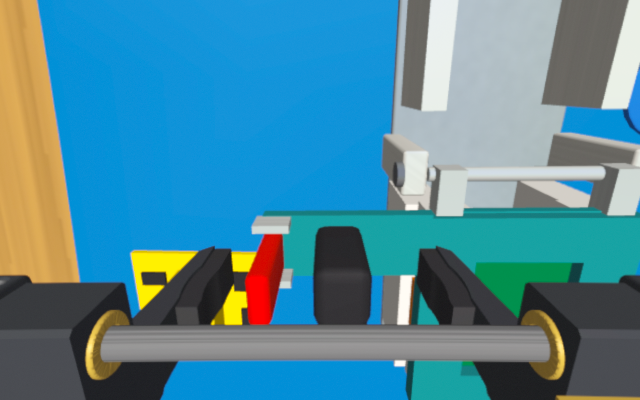

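```bash
python3 - <<'E'
from h import *
P=manip.camera_params("side");W=manip.camera_params("wrist");s=manip.sense()
a=np.radians(5.4); ex=np.array([np.cos(a),np.sin(a),0]); ey=np.array([-ex[1],ex[0],0]);h=np.array([.5918,-.0324,.082])
sq=h-.112*ex-.036*ey+[0,0,.056]; gt=sq+.007*ex+[0,0,.012]
z=lambda p:(proj(P,p)-[230,120])*4
print('grip top corners',z([gt+sx*.012*ex+sy*.014*ey for sx,sy in((-1,-1),(1,-1),(1,1),(-1,1))]).round().tolist())
t=s['tcp_pos']; print('finger tips',z([t-.044*ex,t+.044*ex,t-.044*ex-.009*ey,t-.044*ex+.009*ey]).round().tolist())
print('wrist grip top',proj(W,[gt+sx*.012*ex+sy*.014*ey for sx,sy in((-1,-1),(1,-1),(1,1),(-1,1))]).round().tolist())
E
python3 -c "
import cv2
im=cv2.imread('pics/s16.png');cv2.imwrite('pics/s16y.png',cv2.resize(im[160:220,265:335],None,fx=10,fy=10,interpolation=cv2.INTER_CUBIC))"
```

```text
grip top corners [[269.0, 288.0], [302.0, 280.0], [284.0, 262.0], [252.0, 270.0]]
finger tips [[209.0, 329.0], [328.0, 299.0], [215.0, 335.0], [204.0, 323.0]]
wrist grip top [[310.0, 331.0], [369.0, 331.0], [372.0, 270.0], [309.0, 270.0]]
```

View pics/s16y.png

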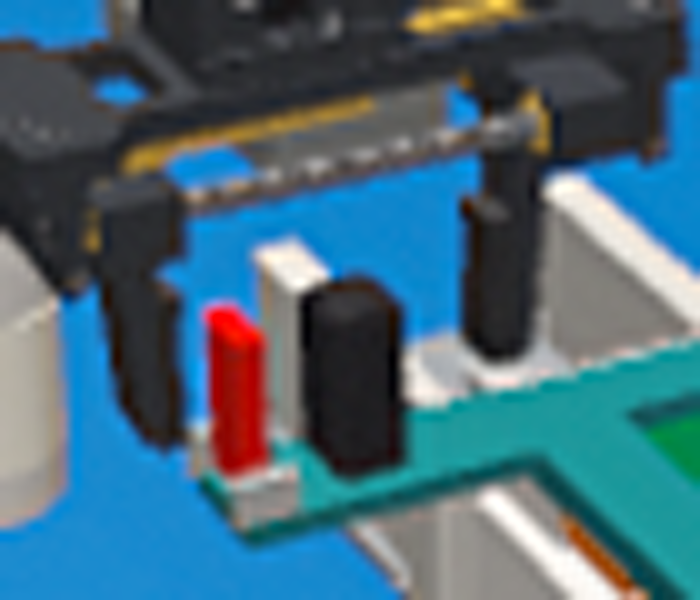

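>>> jog_arm(
  series=[
    {"travel": [0,0,0.002],"twist": 0,"gripper": 0.07},
    {"travel": [0,0,0],"twist": 0,"gripper": 0.06},
    {"travel": [0,0,0],"twist": 0,"gripper": 0.05},
    {"travel": [0,0,0],"twist": 0,"gripper": 0.045},
    {"travel": [0,0,0],"twist": 0,"gripper": 0.034},
    {"travel": [0,0,0],"twist": 0,"gripper": 0.034},
    {"travel": [0,0,0],"twist": 0,"gripper": 0.034},
    {"travel": [0,0,0],"twist": 0,"gripper": 0.034},
  ],
  newtons=30,
)

```text
time: 23.15
tcp_pos: [0.4815, -0.0785, 0.119]
ee_rot: [-180.0, 0.4, 5.4]
contact_force: [-13.0, -2.9, 12.3]
width: 0.498
```

```bash
python3 - <<'E'
from h import *
s=S(); P,im=grab("side","s17.png")
cv2.imwrite("pics/s17z.png",cv2.resize(im[150:260,260:400],None,fx=5.5,fy=5.5,interpolation=cv2.INTER_CUBIC))
E
```

```text
{'time': np.float64(23.15), 'tcp_pos': array([ 0.4815, -0.0785,  0.119 ]), 'ee_rot': array([-179.9946,    0.3687,    5.4385]), 'contact_force': array([-12.9792,  -2.8803,  12.3076]), 'width': np.float64(0.4979)}
```

View pics/s17z.png

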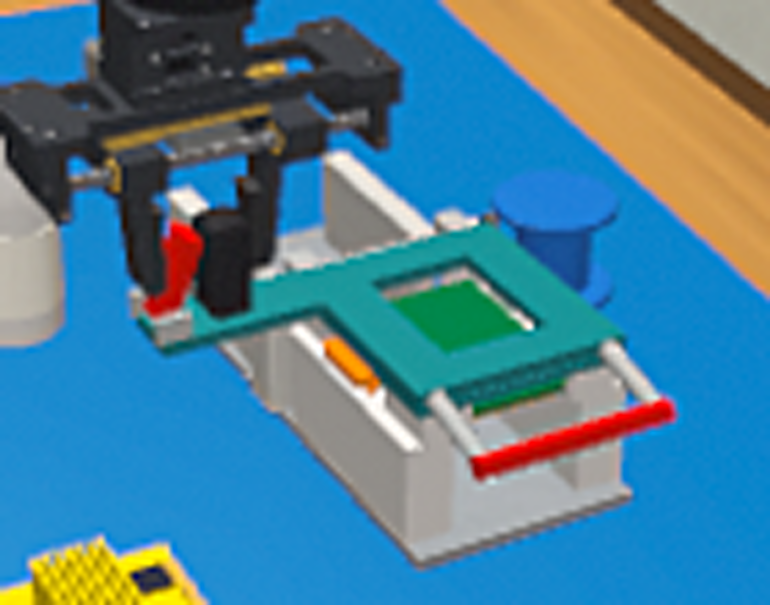

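>>> jog_arm(
  series=[
    {"travel": [-0.001,0,-0.001],"twist": 0,"gripper": 0.03},
    {"travel": [-0.001,0,-0.001],"twist": 0,"gripper": 0.03},
    {"travel": [0,0,0],"twist": 0,"gripper": 0.03},
    {"travel": [0,0,0],"twist": 0,"gripper": 0.03},
    {"travel": [0,0,0],"twist": 0,"gripper": 0.03},
  ],
  newtons=55,
)

```text
time: 23.7
tcp_pos: [0.4815, -0.0782, 0.1194]
ee_rot: [-179.9, 0.2, 5.4]
contact_force: [5.9, 0.8, -15.9]
width: 0.497
```

```bash
python3 - <<'E'
from h import *
s=S(); P,im=grab("side","s18.png")
cv2.imwrite("pics/s18z.png",cv2.resize(im[150:260,260:400],None,fx=5.5,fy=5.5,interpolation=cv2.INTER_CUBIC))
E
```

```text
{'time': np.float64(23.7), 'tcp_pos': array([ 0.4815, -0.0782,  0.1194]), 'ee_rot': array([-1.799143e+02,  1.510000e-01,  5.410200e+00]), 'contact_force': array([  5.8728,   0.8118, -15.8623]), 'width': np.float64(0.4967)}
```

View pics/s18z.png

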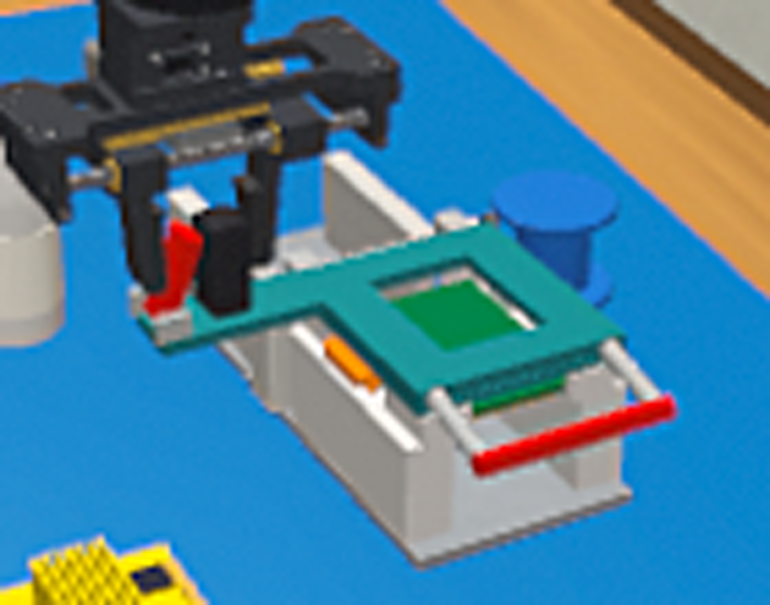

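>>> jog_arm(
  series=[
    {"travel": [0.0005,0,0.001],"twist": 0,"gripper": 0.03},
    {"travel": [0,0,0.0005],"twist": 0,"gripper": 0.03},
    {"travel": [0,0,0],"twist": 0,"gripper": 0.03},
  ],
  newtons=30,
)

```text
time: 24.05
tcp_pos: [0.4814, -0.0786, 0.1193]
ee_rot: [-180.0, 0.2, 5.4]
contact_force: [-6.9, -2.2, -0.8]
width: 0.499
```

>>> jog_arm(
  series=[
    {"travel": [0,0,0],"twist": 0,"gripper": 0.05},
    {"travel": [0,0,0],"twist": 0,"gripper": 0.06},
    {"travel": [0,0,0],"twist": 0,"gripper": 0.075},
    {"travel": [0,0,0],"twist": 0,"gripper": 0.088},
    {"travel": [0,0,0],"twist": 0,"gripper": 0.088},
    {"travel": [0,0,-0.02],"twist": 0,"gripper": 0.088},
    {"travel": [0,0,-0.04],"twist": 0,"gripper": 0.088},
    {"travel": [0,0,-0.05],"twist": 0,"gripper": 0.088},
    {"travel": [0,0,-0.03],"twist": 0,"gripper": 0.088},
    {"travel": [0,0,0],"twist": 0,"gripper": 0.088},
    {"travel": [0,0,0],"twist": 0,"gripper": 0.088},
  ],
  newtons=30,
)

```text
time: 25.15
tcp_pos: [0.4826, -0.0785, 0.2591]
ee_rot: [180.0, -0.1, 5.4]
contact_force: [0.0, 0.6, -1.0]
width: 0.999
```

```bash
python3 - <<'E'
from h import *
s=S(); P,im=grab("side","s19.png"); P,w=grab("wrist","w19.png"); P,sc=grab("scene","c19.png")
cv2.imwrite("pics/s19z.png",cv2.resize(im[150:260,260:400],None,fx=5.5,fy=5.5,interpolation=cv2.INTER_CUBIC))
E
```

```text
{'time': np.float64(25.15), 'tcp_pos': array([ 0.4826, -0.0785,  0.2591]), 'ee_rot': array([ 1.799808e+02, -5.980000e-02,  5.383000e+00]), 'contact_force': array([ 0.0046,  0.589 , -0.9676]), 'width': np.float64(0.9993)}
```

View pics/s19z.png

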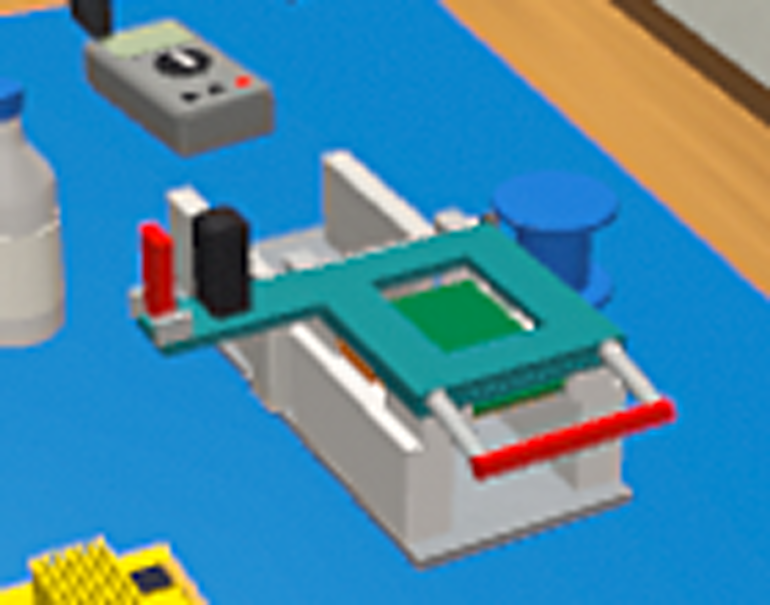

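View pics/w19.png

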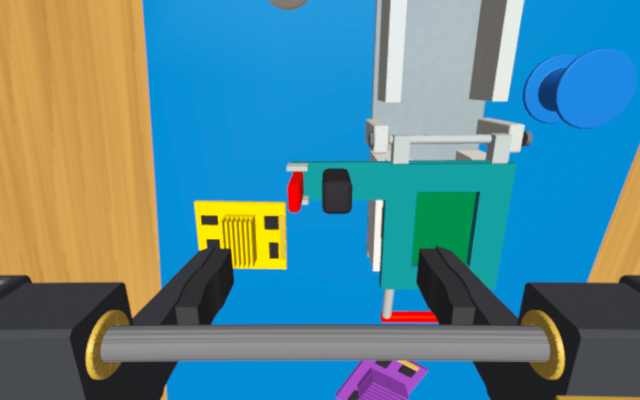

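View pics/c19.png

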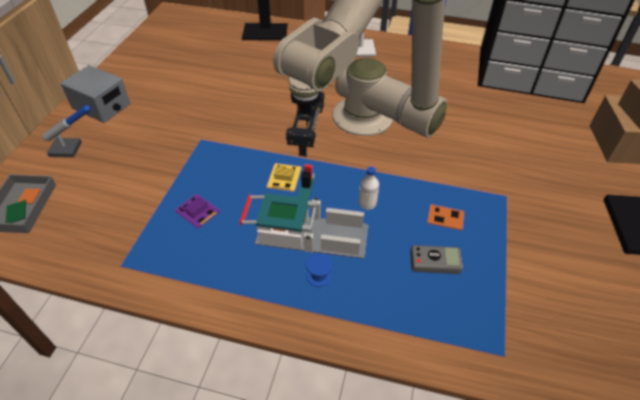

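```bash
python3 - <<'E'
from h import *
P=manip.camera_params("side")
a=np.radians(5.4); ex=np.array([np.cos(a),np.sin(a),0]); ey=np.array([-ex[1],ex[0],0]);h=np.array([.5918,-.0324,0])
n=h-.085*ey
for z in (.0665,.0715):
  print(z,((proj(P,[n+x*ex-.055*ey+[0,0,z] for x in(-.045,.045)])-[260,150])*5.5).round().tolist())
im=cv2.imread("pics/s19.png"); cv2.imwrite("pics/s19y.png",cv2.resize(im[205:250,325:385],None,fx=12,fy=12,interpolation=cv2.INTER_CUBIC))
print(((proj(P,[n+x*ex-.055*ey+[0,0,z] for x in(-.045,.045) for z in (.0665,.0715)])-[325,205])*12).round().tolist())
E
```

```text
0.0665 [[425.0, 431.0], [584.0, 384.0]]
0.0715 [[425.0, 422.0], [585.0, 375.0]]
[[147.0, 279.0], [148.0, 260.0], [495.0, 177.0], [496.0, 158.0]]
```

View pics/s19y.png

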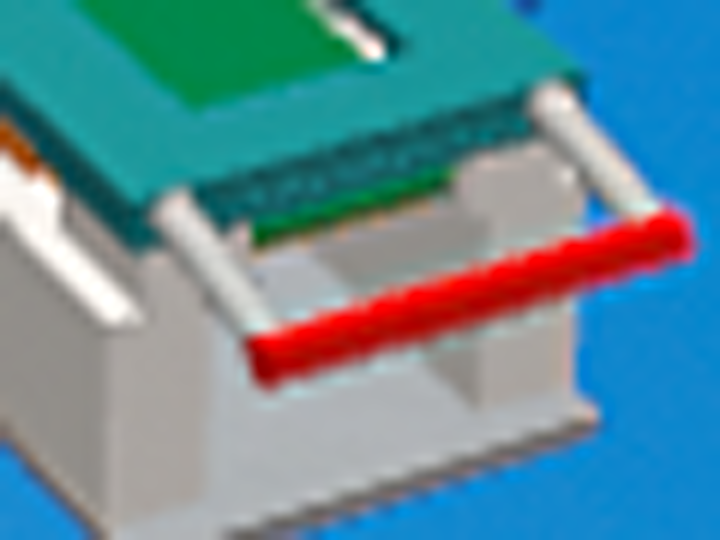

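```bash
python3 - <<'E'
from h import *
P=manip.camera_params("side")
a=np.radians(5.4); ex=np.array([np.cos(a),np.sin(a),0]); ey=np.array([-ex[1],ex[0],0]);h=np.array([.5918,-.0324,0])
n=h-.085*ey
im=cv2.imread("pics/s19.png"); z=cv2.resize(im[190:225,320:370],None,fx=14,fy=14,interpolation=cv2.INTER_CUBIC)
cv2.imwrite("pics/s19x.png",z)
for zz in (.0715,.085):
  print(zz,((proj(P,[n+x*ex+y*ey+[0,0,zz] for x,y in((-.045,.055),(.045,.055),(.045,-.055))])-[320,190])*14).round().tolist())
E
```

```text
0.0715 [[-24.0, 245.0], [362.0, 142.0], [649.0, 395.0]]
0.085 [[-24.0, 187.0], [363.0, 85.0], [652.0, 335.0]]
```

View pics/s19x.png

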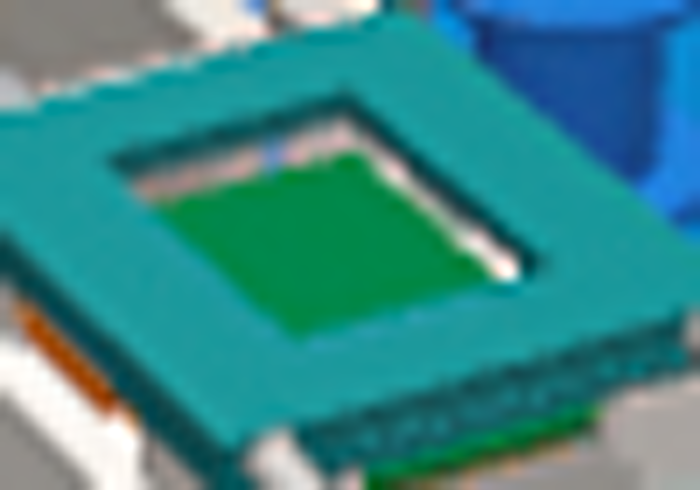

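```bash
python3 - <<'E'
from h import *
print(manip.hand_in())
E
```

```text
the job is handed in; nothing more can be done
None
```

The green board is lying face-down and flat in the nest, and I handed the job in at about 25 s of the 72 s allowed. The plate was left over the nest and the arm was well clear.

- **Loading:** I gripped the green board by its silver heat sink and pressed it into the pocket with about 40 N until it stopped. A wrist picture showed both orange catches over the board.
- **Swing:** I held the bar all the way round to the hard stop, with wrist forces no higher than about 17 N at the readings I took. The bar had shifted 5–6 mm in the fingers, so the stop came lower than planned; I felt for it in 1 mm steps and did not let go early.
- **Release:** I pinched the trigger fully, opened the gripper and lifted clear. The opening stayed at 44 mm even at 55 N; I had expected about 39 mm. I took this as the trigger's stop, because the fingertips were low on the tilted trigger.

**Last checks:**
- In the final side view, the board's edges at both ends were within about a pixel of where they should be for a board lying flat on the ledges.
- The trigger was back upright.
- The meter, bottle and reel looked unmoved, as did the amber, yellow and purple boards; this was by eye, not measured.
- The measured pocket position differed by 1–3 mm between camera views. I corrected for it during insertion by following the contact forces.

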